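# Dock the hook post and cam-lock it on the bench base

## Robot

A 7-joint arm with a two-finger parallel gripper is mounted at the origin on the work surface. World frame = base frame: x ahead of the robot, y to its left, z up, the work surface at z = 0. Lengths are in mm, angles in rad, forces in N, time in s.
With the tool pointing down it reaches from about 400 to 875 mm from the base axis. Payload 4.4 kg.
Tool frame: the origin (TCP) lies between the finger pads; the fingertips stand ctrl.finger_overhang ahead of it and the grasp point (between the pads) lies 11 mm behind it (ctrl.finger_overhang is the distance from the TCP to the fingertips, in mm); z points along the fingers, y is the direction in which the jaws open and shut (so a half turn about z gives the same grasp; the last joint's range is limited). The gripper opens to 85 mm and grips with 20 to 120 N. Pads are 22 mm wide; open, the fingers measure 114 mm over their backs; the gripper's body (76 mm by 85 mm) begins 54 mm behind the grasp point. The pads swing forward as they close: fully open they stand 13 mm farther back than shut.
Start: joints at [1.157, 0.628, 0.038, 1.517, -0.027, 0.996, -0.02], TCP at [221.567, -611.086, 239.313] pointing down, gripper open.
Joint ranges: [-3.06, 3.06], [-0.37, 2.12], [-1.25, 1.32], [0.18, 2.47], [-1.1, 4.24], [0.23, 1.98], [-2.94, 2.94]. Speed limits (rad/s): [2.57, 2.57, 3.14, 3.14, 3.14, 3.14, 3.14].

## Interface

Orientations are given as [roll, pitch, yaw] about the fixed x, y, z axes, in that order (R = Rz(yaw) Ry(pitch) Rx(roll)).
In Python, from cell import ctrl gives the robot as it stands. The module is installed in compiled form; this text tells all that it offers.
- The arm moves only by the tool step_arm, never from a script. Its argument "deltas" is a list that holds one entry, the list of rows, each a list of 7 numbers: the opening, from 0 (shut) to 1 (fully open), then the shift along the world's x, y, z in mm, then the turn, a rotation vector about the world's x, y, z in rad. In form: [[[grip, tx, ty, tz, rx, ry, rz], ...]]. A call has 1 to 10 rows; each row shifts and turns the commanded pose from where the row before left it; what a row does not reach is not made up. A row lasts 1/12 s, in which the tool goes at most 41.7 mm and 7.16 degrees, less where a joint would pass 70% of its speed; a pose out of reach is approached as far as the arm can. A call is refused whole if a number of a shift passes 41.7 or a number of a turn 0.125, either way. A call with a gripper value outside its range is refused whole. The fingers move at their own pace and stop on an object; the grip force is fixed at half the most. Time passes only in rows, so rows that do not move let the fingers close. It gives the time, the measured TCP pose, the force and the opening at its end, in the units of the state.
- ctrl.read_state(): the state, without advancing time (a new reading comes with each control period).
- ctrl.get_image(name): name is "scene" or "top" or "wrist"; returns (picture, depth): 400x640x3 uint8, red, green, blue; 400x640 float32, mm along the optical axis (not along the pixel's ray), 0 where there is no reading.
- ctrl.camera_info(name): a dict with "intrinsics" (3x3 intrinsics, pixels), "rvec" (rotation vector, rad) and "tvec" (3), from world to camera coordinates, as OpenCV has them. Camera axes: x right, y down, z forward; pixel columns grow to the right and rows downward; lengths in mm; the calibration is good to about 2 mm. A picture is of the moment at which its call begins: read the wrist's pose just before it. camera_info takes no time and is no camera call; for the wrist camera it gives the pose at the moment of the call.
- ctrl.finish_job(): hands the job in, once; it reports no verdict.
The state is a dict: "clock": time; "qpos": joint angles; "qd": joint speeds; "tau": joint torques, N m; "eef_pos": TCP position; "tool_rot": TCP orientation; "force": force on the tool from outside, world axes, zero at the start; "torque": the same for the moment, N m; "width": finger opening in mm.
Only numpy, scipy, OpenCV 4.12 (cv2) and the standard library are available. Lean on these libraries where they do the work, as an engineer would, in place of code of your own. Each camera call takes 0.05 s, during which the arm holds its last target.

## Task

Stand the steel-footed hook post in the pocket of the blue bench base so that its foot lies fully home, then turn the black cam knob clockwise until the sprung roller drops into the notch of the cam and the orange lobe holds the foot down. Turn with feeling and stop as soon as it has dropped: do not force the knob on against the roller, do not ram the foot into the base, and leave everything else on the bench where it is.

Things in the scene. Friction and masses are not known exactly. Their poses are not given: they have to be found in the camera images.
- post: Hook post, loose: flat steel foot 40 (x) x 90 (y) x 9 mm; from its centre a square aluminium shank 16 x 16 mm, faces square to the foot, up to 81 mm; brass collar 22 mm wide at 81 to 85 mm, small wire eye up to 105 mm. Origin: centre of the foot's underside, z up. 0.24 to 0.48 kg, mostly foot. Either way round fits the pocket.
- base: Blue bench base, fixed: slab 130 (x) x 260 (y) x 10 mm, edges at x -65 and +65, y -120 and +140 mm from its origin, which lies at bench height, z up. It carries the pocket for the foot (centre at x 0, y -50 mm) and the cam knob (upright axis at x 0, y +45 mm).
- pocket (a point): Centre of the pocket's floor, 10 mm over the bench; axes as the base's. The pocket is 43 (x) x 93 (y) mm inside; its walls stand straight for 4 mm, then flare outward at 45 degrees for 4 mm more, up to 18 mm over the bench. With the foot home the post's origin is at this point and its y lies along this y, either way.
- cam (a joint): Cam knob angle (rad), grows clockwise seen from above, 0 to 0.2 at the start; limit 2.4. The roller sinks into the notch somewhere from 0.6 to 1.6; where is not measured, as its bracket is set differently each time: find it by turning. Drag about 0.06 N m while the roller rides the rim, then it pulls the knob on as it sinks. Notch walls are steep: once in, about 0.15 rad of play, then a firm stop.
- cam_lobe (a point): Outer end of the orange hold-down lobe on the cam: 66 mm from the knob's axis, 1.0 rad wide, underside 21.5 mm and top 33.5 mm over the bench. It passes 2.5 mm over a foot that is home but strikes one that is not. It points at the pocket when the cam reads 1.25. The rest of the cam is an aluminium disc of 40 mm radius at the same height.
- cam_grip (a point): Where to grip the knob: on its axis, 61.5 mm over the bench, in an upright black bar 56 mm long (this point's x), 14 mm thick (its y), from 33.5 to 83.5 mm over the bench. The point turns with the knob; its yaw is the base's yaw minus the cam angle. Keep fingers above the disc (33.5 mm) and the roller's bracket (35 mm).
- pin (a joint): Travel (m) of the sprung roller pin in towards the knob's axis: 0 while its 12 mm brass roller rides on the cam's rim, 0.007 dropped fully into the notch (18 mm wide, 7 mm deep, yellow mark). Spring: 4 N on the rim, 3 N in the notch. Pin and grey bracket lie on the base's +y side, 40 to 111 mm from the knob's axis; a tail with a red band stands out behind.
Not all that is in view belongs to the job. Of the things that look like the post, the smallest one is meant.

How it is judged:
By the outcome, as a careful person would: the job done as asked, in the order asked, and still so for the second after the job is handed in, with the robot touching nothing.
It also fails if it takes over 72 s, if anything falls off the work surface, if the arm or the gripper's body presses on something with over 40 N, if the wrist force passes 120 N, or if a joint passes its speed limit or range.

## Working session

There is one attempt and no reset: what is moved stays moved. The work goes in short steps, Python scripts to look and compute and a tool call to move; the robot and the scene stay as the last step left them, time stands still between calls to the robot, and variables do not carry over. Pictures are saved under pics/ and viewed, and the job is handed in when it is done.

Besides the shell and the picture viewer there is one more tool, called after "Call:" as name(argument=value, ...) on one line, values as JSON. step_arm: Moves the arm, as the interface text tells. Its arguments: {"type":"object","properties":{"deltas":{"type":"array"}},"required":["deltas"]}

```bash
mkdir -p pics; ls; cat > h.py <<'E'
import numpy as np, cv2
from cell import ctrl
def snap(n,f):
    im,d=ctrl.get_image(n); cv2.imwrite('pics/'+f+'.png',im[:,:,::-1]); np.savez('pics/'+f+'.npz',im=im,d=d,**{k:np.array(v) for k,v in ctrl.camera_info(n).items() if k in('intrinsics','rvec','tvec')})
    return im,d
def load(f): return np.load('pics/'+f+'.npz')
def ray(c,u,v):
    K=c['intrinsics'];R=cv2.Rodrigues(c['rvec'])[0];t=c['tvec'].ravel()
    uv=np.stack([np.atleast_1d(u),np.atleast_1d(v),np.ones(np.size(u))]).astype(float)
    return -R.T@t,(R.T@np.linalg.inv(K)@uv).T
def onz(c,u,v,z):
    o,r=ray(c,u,v); return o+r*((z-o[2])/r[:,2])[:,None]
def pts(c):
    d=c['d'];v,u=np.mgrid[:400,:640];o,r=ray(c,u.ravel(),v.ravel())
    return (o+r*d.ravel()[:,None]).reshape(400,640,3)
E
python3 - <<'E'
from h import *
s=ctrl.read_state();print(s, ctrl.finger_overhang)
snap('top','top0');snap('scene','scene0')
for n in('top','scene'):
    c=load(n+'0');print(n,c['intrinsics'],ray(c,320,200))
E
```

```text
pics
{'clock': 0.0, 'qpos': array([ 1.15721449,  0.62932159,  0.03842089,  1.51838134, -0.02702286,
        0.99633066, -0.02002875]), 'qd': array([ 0.00093426, -0.00143343, -0.00069713,  0.00038193, -0.00011001,
        0.0018069 , -0.00086304]), 'tau': array([-1.29533702e-03, -5.63394964e+01,  1.22637894e+00, -1.93446386e+01,
        1.10674641e-02,  1.03942497e-02,  1.03308406e-05]), 'eef_pos': array([ 221.3597622 , -610.47990968,  238.40033952]), 'tool_rot': array([-3.13966865e+00, -6.82571474e-06,  3.47757378e-01]), 'force': array([-0.27212173,  0.22993932,  0.03606025]), 'torque': array([ 0.04019149, -0.03663734, -0.01665427]), 'width': 85.33596283371102} 8.0
top [[510.68438027   0.         320.7881579 ]
 [  0.         510.68438027 198.10313408]
 [  0.           0.           1.        ]] (array([ 324.54282258, -126.18793175, 1157.45186876]), array([[ 0.14919206,  0.01542574, -0.98869609]]))
scene [[386.49280022   0.         316.29429379]
 [  0.         386.49280022 199.14833014]
 [  0.           0.           1.        ]] (array([1048.86109681,  525.30991687,  640.83680251]), array([[-0.55003965, -0.60523829, -0.57553435]]))
```

View pics/top0.png

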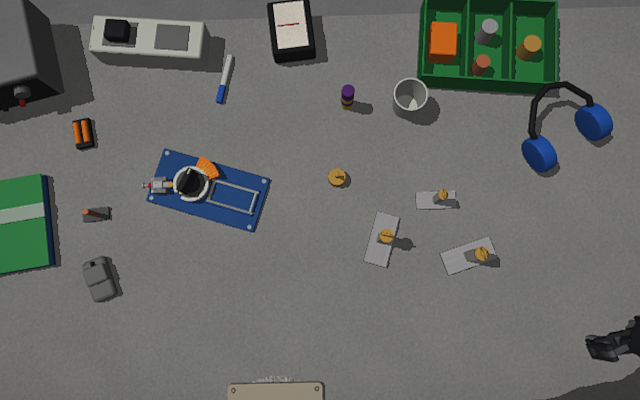

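View pics/scene0.png

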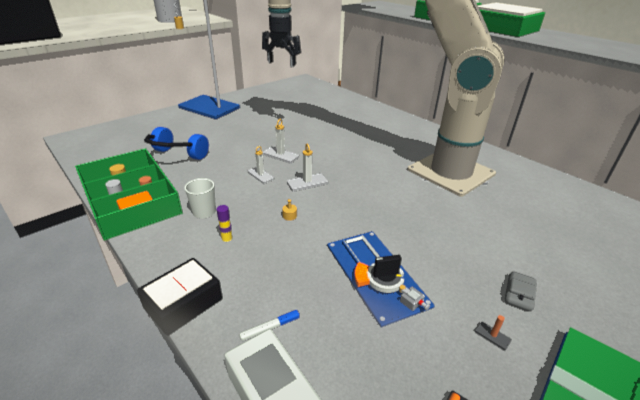

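The top view shows the blue base around (210,190) and three hook posts. The one at (436,200) is the smallest, with larger ones at (382,240) and (468,255). Next I'll measure them.

```bash
python3 - <<'E'
from h import *
c=load('top0');im=c['im'].astype(int);P=pts(c)
hsv=cv2.cvtColor(c['im'],cv2.COLOR_RGB2HSV)
# base
m=((hsv[...,0]>100)&(hsv[...,0]<125)&(hsv[...,1]>120)).astype(np.uint8); m[:, :130]=0;m[:,290:]=0;m[:130]=0
k=np.argwhere(m)[:,::-1].astype(np.float32)
w=onz(c,k[:,0],k[:,1],10)[:,:2].astype(np.float32)
print('base rect',cv2.minAreaRect(w), cv2.boxPoints(cv2.minAreaRect(w)))
# feet: bright gray
for name,(x0,x1,y0,y1) in dict(A=(405,470,180,220),B=(355,408,205,275),C=(435,505,230,280)).items():
    sub=P[y0:y1,x0:x1]; z=sub[...,2]
    print(name,'depth z pct',np.percentile(z,[1,10,50,90,99,100]))
    br=im[y0:y1,x0:x1].mean(2); print(np.percentile(br,[10,50,80,95]))
    mm=(br>125)&(hsv[y0:y1,x0:x1,1]<60)
    n,l,s,_=cv2.connectedComponentsWithStats(mm.astype(np.uint8)); i=1+np.argmax(s[1:,4])
    k=np.argwhere(l==i)[:,::-1]+[x0,y0]
    w=onz(c,k[:,0],k[:,1],9)[:,:2].astype(np.float32); print(cv2.minAreaRect(w), len(k))
    # collar/eye tops
    t=sub[z>60]; print('tall',len(t), t.mean(0) if len(t) else '', t[:,2].max() if len(t) else '')
big=cv2.resize(c['im'][120:280,130:290,::-1],None,fx=5,fy=5,interpolation=2)[:600]; 
cv2.imwrite('pics/b1.png',cv2.resize(c['im'][135:245,135:285,::-1],None,fx=5,fy=5,interpolation=2))
cv2.imwrite('pics/b2.png',cv2.resize(c['im'][170:285,350:510,::-1],None,fx=5,fy=5,interpolation=2))
E
```

```text
base rect ((529.307861328125, 147.840576171875), (257.7335205078125, 128.27908325195312), 72.07128143310547) [[428.6134     44.97587  ]
 [550.6633      5.4872513]
 [630.0023    250.70529  ]
 [507.9524    290.1939   ]]
A depth z pct [-5.13503047e+00 -2.61523056e+00  8.73796181e-01  1.10424219e+01
  9.92976137e+01  1.15745187e+03]
[ 95.33333333 117.16666667 120.66666667 143.        ]
((492.94110107421875, -363.4571228027344), (38.90489196777344, 75.80120086669922), 0.6084761619567871) 330
tall 112 [ 474.05465535 -344.27229479  191.65063669] 1157.451868761973
B depth z pct [-5.15618905e+00 -2.56983492e+00  1.15708681e+00  1.37470468e+01
  1.32023731e+02  1.15745187e+03]
[ 97.33333333 116.66666667 138.66666667 142.66666667]
((406.8904113769531, -243.16136169433594), (50.59284591674805, 116.73175811767578), 72.58747100830078) 930
tall 186 [ 396.84905525 -230.62227172  213.22269724] 1157.451868761973
C depth z pct [  -4.70799218   -2.20738535    1.64210269   15.05295096  132.15979323
 1157.45186876]
[ 91.33333333 115.33333333 139.         144.        ]
((365.1584777832031, -435.087890625), (51.6693115234375, 114.91932678222656), 18.642297744750977) 783
tall 234 [ 360.43732047 -408.81345595  183.17242904] 1157.451868761973
```

View pics/b1.png

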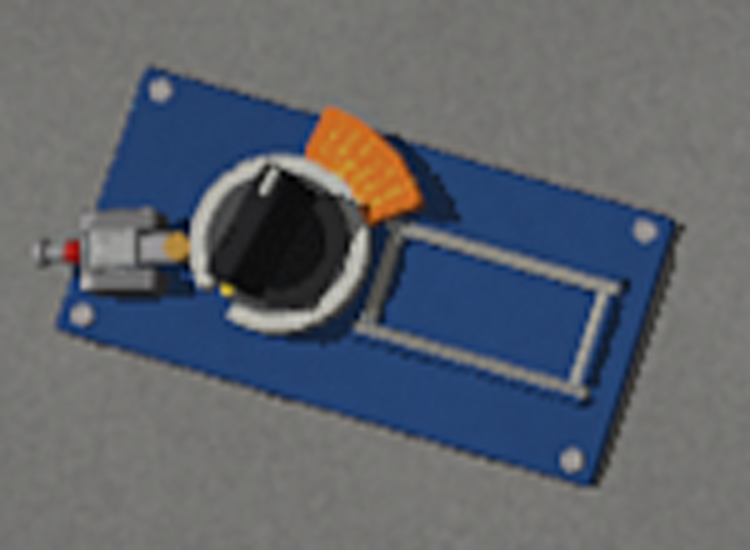

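View pics/b2.png

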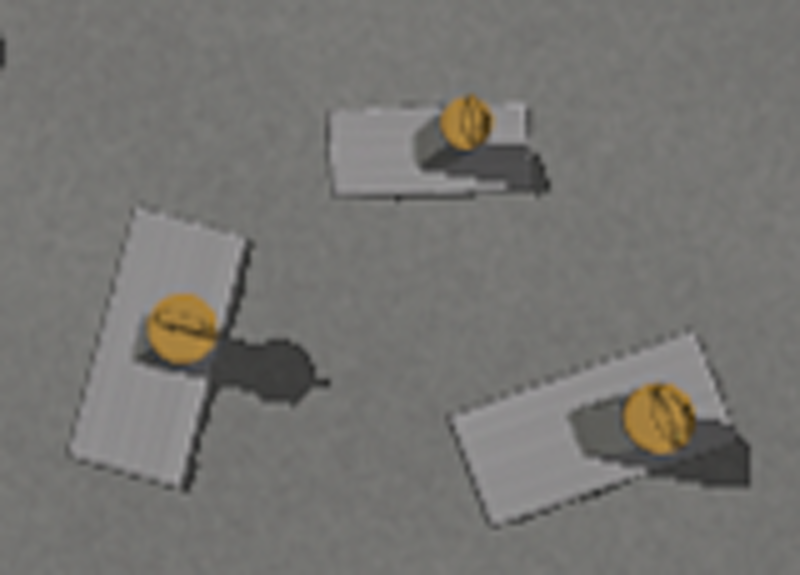

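Call:
step_arm(deltas=[[[1, 26, 23, 0, 0, 0, 0.12], [1, 26, 23, 0, 0, 0, 0.12], [1, 26, 23, 0, 0, 0, 0.12], [1, 26, 23, 0, 0, 0, 0.12], [1, 26, 23, 0, 0, 0, 0.12], [1, 26, 23, 0, 0, 0, 0.12], [1, 26, 23, 0, 0, 0, 0.12], [1, 26, 23, 0, 0, 0, 0.12], [1, 26, 23, 0, 0, 0, 0.12], [1, 26, 23, 0, 0, 0, 0.12]]])

```text
clock: 0.93
eef_pos: [482.3, -379.7, 239.0]
tool_rot: [-3.141, -0.0, 1.554]
force: [0.7, -0.4, 0.4]
width: 85.4
```

```bash
python3 - <<'E'
from h import *
s=ctrl.read_state();print(s['eef_pos'],s['tool_rot'],s['qpos'])
snap('wrist','w1');c=load('w1');print(c['intrinsics'],ray(c,320,200))
E
```

```text
[ 482.32430587 -379.7027076   239.01982113] [-3.14091055e+00 -3.80461484e-04  1.55358103e+00] [ 0.80389134  0.58884559 -0.29565435  1.61736216  0.19807351  0.96575394
  0.42481237]
[[305.50373378   0.         319.17778529]
 [  0.         305.50373378 196.99824789]
 [  0.           0.           1.        ]] (array([ 489.35971437, -294.33146743,  374.53975048]), array([[ 0.00818969, -0.30643862, -0.95190971]]))
```

View pics/w1.png

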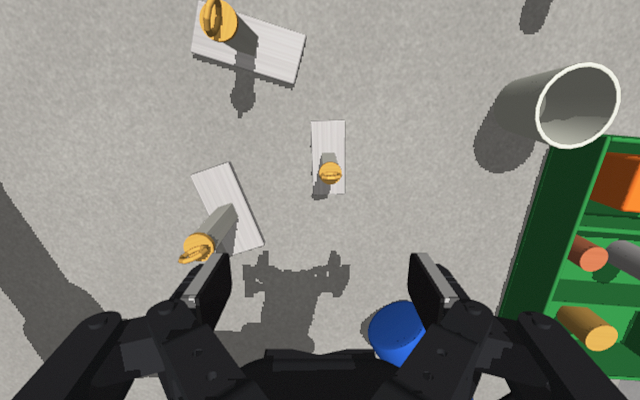

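The wrist view shows the smallest post at (328,157), with its foot from (312,121) to (345,193) and its collar at (330,172). I'll work out its pose.

```bash
python3 - <<'E'
from h import *
c=load('w1');P=pts(c)
hsv=cv2.cvtColor(c['im'],cv2.COLOR_RGB2HSV);br=c['im'].mean(2)
y0,y1,x0,x1=105,205,298,362
z=P[y0:y1,x0:x1,2];print(np.percentile(z,[5,50,90,95,99]))
mm=(P[...,2]>4)&(P[...,2]<13);mm[:y0]=0;mm[y1:]=0;mm[:,:x0]=0;mm[:,x1:]=0
n,l,s,_=cv2.connectedComponentsWithStats(mm.astype(np.uint8));i=1+np.argmax(s[1:,4]);k=np.argwhere(l==i)[:,::-1]
w=onz(c,k[:,0],k[:,1],9)[:,:2].astype(np.float32);r=cv2.minAreaRect(w);print('foot depth',len(k),r)
w2=P[l==i];print('z',w2[:,2].mean())
m2=(br>185)&(hsv[...,1]<40);m2[:y0]=0;m2[y1:]=0;m2[:,:x0]=0;m2[:,x1:]=0
print(np.percentile(br[y0:y1,x0:x1],[20,50,80,95]))
n,l,s,_=cv2.connectedComponentsWithStats(m2.astype(np.uint8));i=1+np.argmax(s[1:,4]);k=np.argwhere(l==i)[:,::-1]
w=onz(c,k[:,0],k[:,1],9)[:,:2].astype(np.float32);r=cv2.minAreaRect(w);print('foot bright',len(k),r, cv2.boxPoints(r))
m3=(hsv[...,0]>10)&(hsv[...,0]<30)&(hsv[...,1]>120);m3[:y0]=0;m3[y1:]=0;m3[:,:x0]=0;m3[:,x1:]=0
q=P[m3];print('collar',q.mean(0),np.median(q,0),q[:,2].max(),len(q))
k=np.argwhere(m3)[:,::-1];print(onz(c,k[:,0].mean(),k[:,1].mean(),85), k.min(0),k.max(0))
cv2.imwrite('pics/w1z.png',cv2.resize(c['im'][y0:y1,x0:x1,::-1],None,fx=6,fy=6,interpolation=0))
E
```

```text
[ -0.79267762   1.10245031  10.82643395  85.20734949 102.75421469]
foot depth 1878 ((501.94061279296875, -358.6600646972656), (39.12380599975586, 89.46073150634766), 1.2658042907714844)
z 9.372314530448143
[168.66666667 175.         206.66666667 213.33333333]
foot bright 1512 ((502.16339111328125, -359.4595642089844), (38.71363830566406, 89.8737564086914), 1.2658056020736694) [[ 481.8186  -314.96127]
 [ 483.80396 -404.81308]
 [ 522.5082  -403.95786]
 [ 520.5228  -314.10605]]
collar [ 501.04123772 -358.637939     89.23953422] [ 500.86007227 -358.30286547   85.98051525] 105.57371029954572 383
[[ 501.23861795 -359.61614124   85.        ]] [319 162] [340 183]
```

View pics/w1z.png

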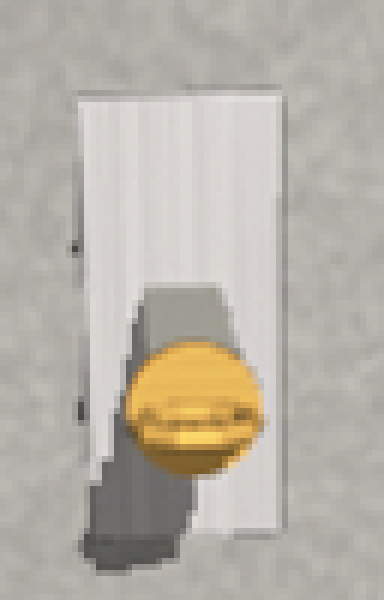

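Wrist and top disagree by about 10 mm, possibly because the arm was still settling. I'll repeat the measurement while it's still.

```bash
cat >> h.py <<'E'
def foot(f,box,z=9):
    c=load(f);P=pts(c);y0,y1,x0,x1=box
    mm=(P[...,2]>4)&(P[...,2]<13);mm[:y0]=0;mm[y1:]=0;mm[:,:x0]=0;mm[:,x1:]=0
    n,l,s,_=cv2.connectedComponentsWithStats(mm.astype(np.uint8));i=1+np.argmax(s[1:,4]);k=np.argwhere(l==i)[:,::-1]
    w=onz(c,k[:,0],k[:,1],z)[:,:2].astype(np.float32);r=cv2.minAreaRect(w);return r
E
python3 - <<'E'
from h import *
s=ctrl.read_state();print(s['clock'],s['eef_pos'],s['tool_rot'],np.abs(s['qd']).max())
c0=ctrl.camera_info('wrist');snap('wrist','w2');c1=ctrl.camera_info('wrist');print(c0['tvec'],c1['tvec'],load('w1')['tvec'])
print(foot('w2',(105,205,298,362)))
snap('top','top1')
for n in('top0','top1'):
    print(foot(n,(180,220,405,470)), foot(n,(200,280,355,410)))
    c=load(n);print(c['tvec'].ravel(),c['rvec'].ravel())
print(foot('w2',(0,90,185,310)))
c=load('top0')
# edges by hand from zoom
print(onz(c,[416.0,455.2,416.6],[191.5,190.6,209.2],9))
E
```

```text
0.9833 [ 489.80781396 -371.94500295  239.32623847] [ 3.13545803 -0.00590236  1.56905822] 0.09798630857574062
[-492.36233329 -390.40247428  267.4868376 ] [-492.62912526 -388.96113094  268.41202787] [-492.36233329 -390.40247428  267.4868376 ]
((490.69854736328125, -370.1688537597656), (39.78871154785156, 88.99796295166016), 0.024462588131427765)
((490.3534851074219, -368.2370300292969), (40.354854583740234, 92.4588851928711), 0.3084392845630646) ((404.9796142578125, -241.15145874023438), (54.931007385253906, 119.08479309082031), 72.54369354248047)
[ -97.69369603  500.43612991 1095.88589184] [ 2.10671961 -2.16176509  0.14695053]
((489.47613525390625, -369.5007019042969), (42.12310028076172, 91.24960327148438), 0.30843931436538696) ((405.3644104003906, -242.0126495361328), (57.58446502685547, 117.93647766113281), 72.71508026123047)
[ -97.69369603  500.43612991 1095.88589184] [ 2.10671961 -2.16176509  0.14695053]
((406.1912841796875, -242.9390106201172), (52.06751251220703, 117.87398529052734), 72.03845977783203)
[[ 511.45892453 -326.88578264    9.        ]
 [ 511.09787142 -415.67197309    9.        ]
 [ 470.89844868 -326.09745401    9.        ]]
```

```bash
python3 - <<'E'
from h import *
s=ctrl.read_state();print(s['clock'],s['eef_pos'],s['tool_rot'],np.abs(s['qd']).max())
snap('wrist','w3')
print(foot('w3',(105,205,298,362)))
c=load('w3');P=pts(c);hsv=cv2.cvtColor(c['im'],cv2.COLOR_RGB2HSV)
m3=(hsv[...,0]>10)&(hsv[...,0]<30)&(hsv[...,1]>120)
n,l,st,ce=cv2.connectedComponentsWithStats(m3.astype(np.uint8))
for i in range(1,n):
    if st[i,4]>60: q=P[l==i];print(ce[i],np.median(q,0),onz(c,ce[i][0],ce[i][1],87))
E
```

```text
1.0833 [ 484.29631937 -377.54747455  238.97432932] [ 3.14036781e+00 -2.41412035e-03  1.55414609e+00] 0.07903857683088898
((490.3900451660156, -370.7640380859375), (39.03833770751953, 89.8093032836914), 0.06251350045204163)
[215.86956522  23.24456522] [ 407.98057466 -245.03395929  111.07036462] [[ 399.07620053 -238.64370752   87.        ]]
[617.28871287 184.55089109] [ 819.2733011  -400.95290643   39.58863917] [[ 771.68559023 -385.95518016   87.        ]]
[327.44356955 175.30708661] [ 490.10483378 -369.79544588   85.33364492] [[ 490.38641989 -370.7384019    87.        ]]
[194.97797927 250.35621762] [ 365.00365294 -432.73241619  111.04912268] [[ 351.31972352 -448.01603371   87.        ]]
[585.65596047 329.04323657] [ 826.32558614 -595.14462377   47.02866409] [[ 782.20847739 -556.75577484   87.        ]]
```

Call:
step_arm(deltas=[[[1, 4, 5, 0, 0, 0, 0.015], [1, 4, 4, -10, 0, 0, 0.008], [1, 1, 1.5, -20, 0, 0, 0], [1, 0, 0, -25, 0, 0, 0], [1, 0, 0, -20, 0, 0, 0], [1, 0, 0, -10, 0, 0, 0], [1, 0, 0, -4, 0, 0, 0], [1, 0, 0, 0, 0, 0, 0], [1, 0, 0, 0, 0, 0, 0], [1, 0, 0, 0, 0, 0, 0]]])

```text
clock: 1.97
eef_pos: [491.3, -371.2, 151.5]
tool_rot: [3.14, 0.001, 1.57]
force: [-0.5, 0.0, -0.1]
width: 85.3
```

```bash
python3 - <<'E'
from h import *
snap('wrist','w4')
for _ in range(1):
    s=ctrl.read_state();print(s['clock'],s['eef_pos'],s['tool_rot'],s['force'],np.abs(s['qd']).max())
E
```

```text
2.0167 [ 491.30154935 -371.09633822  151.55957079] [3.13961469e+00 1.32376905e-03 1.57060026e+00] [ 0.57575704 -0.15975871  0.42803102] 0.004332849395395608
```

View pics/w4.png

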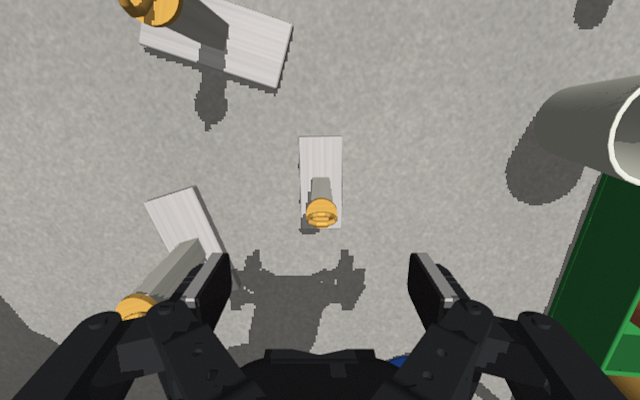

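The wrist view shows the post's collar at (320,212), centred between the fingers, with the neighbouring post well outside the left finger. I'll take one check of the pose, then descend.

```bash
python3 - <<'E'
from h import *
print(foot('w4',(120,245,285,360)))
c=load('w4');P=pts(c);hsv=cv2.cvtColor(c['im'],cv2.COLOR_RGB2HSV)
m3=(hsv[...,0]>10)&(hsv[...,0]<30)&(hsv[...,1]>120)
n,l,st,ce=cv2.connectedComponentsWithStats(m3.astype(np.uint8))
for i in range(1,n):
    if st[i,4]>60: q=P[l==i];print(ce[i],np.median(q,0),q[:,2].max(),onz(c,ce[i][0],ce[i][1],87))
E
```

```text
((493.37030029296875, -367.7914123535156), (39.75010681152344, 90.04691314697266), 0.5302078723907471)
[153.38540841  10.52180809] [ 408.41136001 -250.91972483  110.93983764] 286.22056610558866 [[ 396.89208714 -243.93781158   87.        ]]
[320.90387183 212.73564753] [ 492.98135234 -367.01264692   85.61301536] 286.22056610558866 [[ 492.91129869 -367.57505273   87.        ]]
[134.48087432 306.12295082] [ 366.7055715  -425.41921098  110.42827616] 286.22056610558866 [[ 349.21982248 -444.24005312   87.        ]]
[627.34179688 385.88671875] [ 823.82910429 -587.22732931   34.88000503] 286.22056610558866 [[ 755.17302934 -525.97074687   87.        ]]
```

Call:
step_arm(deltas=[[[1, -0.5, 0, -10, 0, 0, 0], [1, 0, 0, -20, 0, 0, 0], [1, 0, 0, -25, 0, 0, 0], [1, 0, 0, -20, 0, 0, 0], [1, 0, 0, -15, 0, 0, 0], [1, 0, 0, -8, 0, 0, 0], [1, 0, 0, -4, 0, 0, 0], [1, 0, 0, 0, 0, 0, 0], [1, 0, 0, 0, 0, 0, 0]]])

```text
clock: 2.77
eef_pos: [490.6, -370.9, 48.9]
tool_rot: [3.141, 0.001, 1.571]
force: [0.5, 0.6, 0.3]
width: 85.5
```

Call:
step_arm(deltas=[[[1, 1, 1.5, 0, 0, 0, 0], [1, 1, 1.5, 0, 0, 0, 0], [0.6, 0, 0, 0, 0, 0, 0], [0.4, 0, 0, 0, 0, 0, 0], [0.3, 0, 0, 0, 0, 0, 0], [0.2, 0, 0, 0, 0, 0, 0], [0.1, 0, 0, 0, 0, 0, 0], [0, 0, 0, 0, 0, 0, 0], [0, 0, 0, 0, 0, 0, 0], [0, 0, 0, 0, 0, 0, 0]]])

```text
clock: 3.6
eef_pos: [492.2, -367.6, 48.3]
tool_rot: [3.141, -0.0, 1.571]
force: [1.2, 0.1, -0.7]
width: 15.5
```

```bash
python3 - <<'E'
from h import *
snap('wrist','w5');snap('scene','s5')
s=ctrl.read_state();print(s['clock'],s['eef_pos'],s['tool_rot'],s['force'],s['width'])
E
```

```text
3.7 [ 492.27019529 -367.61844419   48.32850127] [3.14125243e+00 7.59733497e-05 1.57090028e+00] [ 0.92698274 -0.1649339  -0.35382526] 15.84577518477992
```

View pics/w5.png

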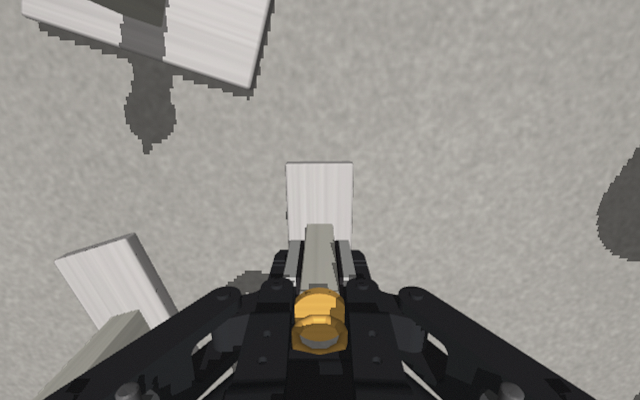

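View pics/s5.png

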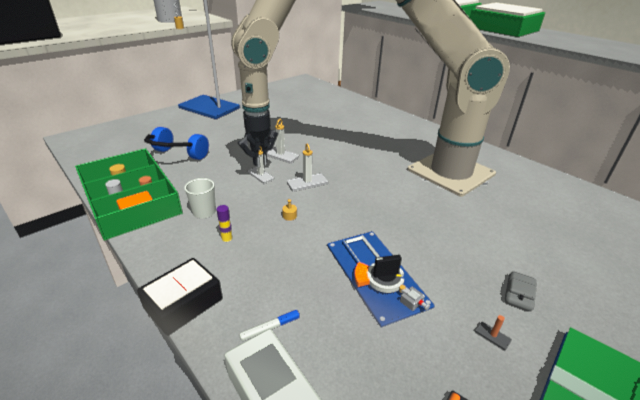

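Gripped at 15.8 mm, with the foot's front edge at v≈163, u 286 to 353. I'll record the foot's pose in the hand, then lift.

```bash
python3 - <<'E'
from h import *
c=load('w5');br=c['im'].mean(2);P=pts(c)
col=br[150:180,300:340].mean(1);print(col.round())
for r in (180,200,220): print(r,br[r,278:362].round().astype(int).tolist())
print(onz(c,[286,352.5],[200,200],9),onz(c,[286,352.5],[220,220],9),onz(c,320,162,9))
E
```

```text
[165. 164. 164. 165. 164. 164. 164. 164. 165. 167. 163. 140. 122. 164.
 201. 204. 202. 202. 202. 202. 202. 202. 202. 201. 202. 202. 201. 202.
 202. 202.]
180 [167, 166, 169, 170, 171, 171, 171, 164, 159, 188, 202, 201, 203, 201, 198, 198, 200, 200, 199, 197, 196, 198, 200, 202, 202, 204, 206, 204, 199, 197, 197, 198, 201, 201, 201, 202, 203, 202, 199, 200, 201, 204, 204, 207, 207, 204, 199, 197, 196, 198, 200, 201, 203, 203, 202, 204, 205, 203, 204, 201, 197, 198, 200, 200, 201, 201, 201, 201, 200, 200, 200, 199, 199, 194, 169, 150, 172, 176, 176, 176, 177, 175, 174, 174]
200 [164, 162, 162, 162, 162, 165, 167, 160, 145, 171, 191, 201, 202, 204, 199, 197, 199, 201, 200, 198, 195, 194, 200, 203, 205, 205, 208, 206, 201, 198, 197, 197, 200, 200, 200, 201, 204, 204, 200, 198, 201, 203, 205, 204, 207, 203, 199, 196, 196, 199, 201, 202, 203, 202, 204, 204, 205, 203, 201, 199, 196, 199, 199, 200, 201, 201, 201, 199, 200, 200, 201, 202, 198, 185, 174, 171, 171, 172, 171, 172, 172, 172, 170, 169]
220 [170, 170, 168, 169, 169, 169, 169, 171, 161, 148, 179, 196, 200, 201, 203, 199, 196, 199, 200, 198, 195, 193, 195, 202, 205, 206, 208, 207, 204, 199, 198, 196, 199, 200, 199, 200, 203, 205, 201, 199, 201, 203, 205, 205, 205, 203, 200, 197, 196, 197, 201, 202, 203, 203, 203, 205, 204, 203, 200, 197, 196, 198, 197, 198, 200, 200, 199, 197, 198, 201, 200, 202, 194, 164, 135, 167, 166, 166, 168, 171, 171, 170, 170, 171]
[[ 472.62976164 -346.35969795    9.        ]
 [ 512.50544591 -346.3766333     9.        ]] [[ 472.20307253 -359.24980507    9.        ]
 [ 512.92810251 -359.26886707    9.        ]] [[ 493.00256261 -323.30001049    9.        ]]
```

Call:
step_arm(deltas=[[[0, 0, 0, 3, 0, 0, 0], [0, 0, 0, 8, 0, 0, 0], [0, 0, 0, 15, 0, 0, 0], [0, 0, 0, 20, 0, 0, 0], [0, 0, 0, 25, 0, 0, 0], [0, 0, 0, 25, 0, 0, 0], [0, 0, 0, 15, 0, 0, 0], [0, 0, 0, 7, 0, 0, 0], [0, 0, 0, 2, 0, 0, 0], [0, 0, 0, 0, 0, 0, 0]]])

```text
clock: 4.53
eef_pos: [491.7, -367.5, 168.3]
tool_rot: [-3.141, -0.0, 1.571]
force: [0.4, 0.2, -3.1]
width: 15.8
```

Call:
step_arm(deltas=[[[0, 0, 8, 0, 0, 0, 0], [0, -1, 18, 0, 0, 0, -0.02], [0, -2, 30, 0, 0, 0, -0.04], [0, -2, 36, 0, 0, 0, -0.05], [0, -2, 36, 0, 0, 0, -0.05], [0, -2, 36, 0, 0, 0, -0.05], [0, -2, 36, 0, 0, 0, -0.05], [0, -2, 36, 0, 0, 0, -0.03], [0, -2, 36, 0, 0, 0, -0.02], [0, 0, 30, 0, 0, 0, 0]]])

```text
clock: 5.37
eef_pos: [475.0, -62.1, 167.3]
tool_rot: [-3.138, -0.0, 1.262]
force: [0.7, -0.0, -2.9]
width: 15.7
```

Call:
step_arm(deltas=[[[0, 0, 25, 0, 0, 0, 0], [0, 0, 16, 0, 0, 0, 0], [0, 0, 8, 0, 0, 0, 0], [0, 0, 4, 0, 0, 0, 0], [0, 0, 0, 0, 0, 0, 0], [0, 0, 0, 0, 0, 0, 0], [0, 0, 0, 0, 0, 0, 0], [0, 0, 0, 0, 0, 0, 0]]])

```text
clock: 6.03
eef_pos: [477.0, -14.0, 168.2]
tool_rot: [-3.142, 0.001, 1.258]
force: [-0.1, 0.4, -2.4]
width: 15.6
```

```bash
python3 - <<'E'
from h import *
s=ctrl.read_state();print(s['clock'],s['eef_pos'],s['tool_rot'],s['force'],s['width'],abs(s['qd']).max())
snap('wrist','w6')
s=ctrl.read_state();print(s['clock'],s['eef_pos'],s['tool_rot'],s['force'],s['width'],abs(s['qd']).max())
E
```

```text
6.0333 [476.99372255 -13.9929373  168.19693916] [-3.14151636e+00  5.35553669e-04  1.25833255e+00] [-0.09603599  0.40073674 -2.44191434] 15.636108416876384 0.004351145584354877
6.0833 [477.01870042 -13.80259295 168.24305706] [-3.14157370e+00  4.18058017e-04  1.25864422e+00] [ 0.52913192 -1.02223739 -2.82974401] 15.711344723321966 0.003485342263704803
```

View pics/w6.png

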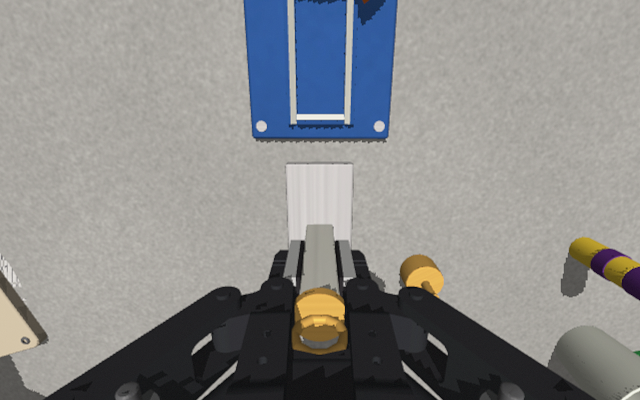

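The wrist view shows the base's -y edge at v≈137 with the pocket walls at u 290 to 352. The foot hangs aligned at u 286 to 353. Next I'll fit the slab edges and the foot's front edge.

```bash
python3 - <<'E'
from h import *
c=load('w6');im=c['im'];hsv=cv2.cvtColor(im,cv2.COLOR_RGB2HSV);br=im.mean(2);P=pts(c)
m=((hsv[...,0]>100)&(hsv[...,0]<125)&(hsv[...,1]>120)).astype(np.uint8)
for r in (10,60,100,130): x=np.where(m[r])[0];print(r,x.min(),x.max())
# slab top edge: v at lower boundary; side face is also blue (darker)?
for u in (270,275,370): print(u,hsv[128:144,u].tolist())
L=[];Rr=[]
for r in range(5,120,5):
    x=np.where(m[r])[0];L.append((x.min()-.5,r));Rr.append((x.max()+.5,r))
for nm,a in(('L',L),('R',Rr)):
    a=np.array(a);w=onz(c,a[:,0],a[:,1],10)[:,:2];vx,vy,x,y=cv2.fitLine(w.astype(np.float32),cv2.DIST_HUBER,0,.01,.01).ravel()
    print(nm,np.degrees(np.arctan2(vy,vx)),x,y)
print(im[100,284:300].tolist());print(im[100,340:360].tolist())
cv2.imwrite('pics/w6z.png',cv2.resize(im[0:150,235:405,::-1],None,fx=4,fy=4,interpolation=0))
E
```

```text
10 245 395
60 248 392
100 250 389
130 252 387
270 [[109, 172, 154], [108, 173, 155], [108, 172, 154], [108, 176, 154], [108, 174, 155], [109, 174, 154], [109, 173, 155], [109, 175, 156], [109, 175, 141], [109, 173, 103], [111, 76, 77], [15, 12, 83], [20, 18, 86], [23, 10, 103], [23, 14, 150], [23, 13, 174]]
275 [[109, 169, 155], [109, 174, 154], [109, 173, 155], [108, 174, 155], [108, 174, 154], [108, 175, 156], [109, 176, 154], [109, 173, 156], [109, 175, 141], [108, 183, 102], [110, 73, 77], [15, 6, 84], [18, 14, 89], [20, 9, 81], [17, 13, 140], [19, 12, 177]]
370 [[108, 175, 157], [108, 173, 156], [109, 173, 155], [109, 172, 156], [108, 173, 156], [108, 175, 156], [108, 177, 157], [109, 175, 159], [109, 173, 149], [109, 177, 124], [111, 98, 94], [23, 12, 84], [15, 16, 93], [18, 15, 87], [21, 12, 147], [23, 12, 185]]
L 71.86033 449.194 106.251915
R 72.084595 571.8377 69.73942
[[49, 91, 156], [50, 91, 156], [51, 93, 157], [51, 93, 157], [47, 90, 156], [80, 110, 160], [155, 165, 176], [198, 195, 180], [193, 191, 179], [193, 191, 179], [197, 194, 181], [184, 183, 179], [98, 117, 146], [37, 76, 136], [49, 92, 158], [50, 91, 156]]
[[51, 93, 160], [52, 92, 160], [49, 91, 159], [40, 80, 145], [124, 127, 137], [209, 206, 191], [201, 199, 186], [202, 199, 187], [204, 200, 187], [209, 205, 191], [177, 176, 177], [40, 85, 155], [47, 89, 155], [51, 92, 157], [50, 91, 157], [52, 95, 162], [51, 93, 161], [50, 93, 161], [51, 93, 161], [49, 92, 160]]
```

View pics/w6z.png

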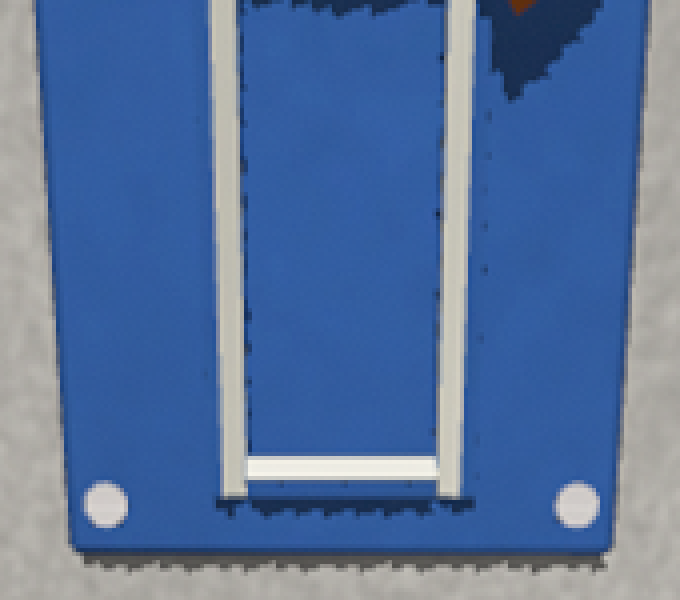

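```bash
python3 - <<'E'
from h import *
c=load('w6')
yaw=np.radians(71.97-90);ex=np.array([np.cos(yaw),np.sin(yaw)]);ey=np.array([-ex[1],ex[0]])
def B(u,v,z): 
    w=onz(c,u,v,z)[:,:2]; return np.c_[w@ex,w@ey]
e=B([270,320,370],[136.3,136.3,136.5],10);print('edge',e)
print('sides',B([244.5,395.5,249.5,389.5],[10,10,100,100],10))
print('flare low z14',B([320],[113.7],14),'flare top z18',B([320],[120],18))
print('inner rails z14',B([296,343.7],[100,100],14),'z18 outer',B([289.5,350.5],[100,100],18))
T=np.array([477.01,-13.85]);print('TCP',T@ex,T@ey, yaw)
# foot in hand: front edge, sides ; foot top height = 168.2-48.3+9
z=168.2-48.3+9
print('foot front',B([320],[163.3],z),'sides',B([286.6,352.2],[200,200],z))
E
```

```text
edge [[411.1982452  180.08878279]
 [458.52106458 180.1971197 ]
 [505.85327408 180.11861625]]
sides [[394.59959257 285.05197189]
 [521.79042762 285.34179566]
 [393.98361726 212.79509359]
 [521.94059135 213.08760207]]
flare low z14 [[458.44635082 201.01798439]] flare top z18 [[458.45279005 195.67207752]]
inner rails z14 [[436.77333744 212.89438909]
 [479.77484608 212.99269015]] z18 outer [[431.28403512 212.88331918]
 [485.5142499  213.00728896]]
TCP 457.8730076951535 134.47182390446667 -0.31468286413457763
foot front [[458.226025   178.13839564]] sides [[438.26451205 155.77970552]
 [477.60614193 155.87002451]]
```

Call:
step_arm(deltas=[[[0, 2, 6, 0, 0, 0, -0.0025], [0, 4, 12.5, 0, 0, 0, 0], [0, 5, 15, 0, 0, 0, 0], [0, 4, 12.5, 0, 0, 0, 0], [0, 2.5, 7, 0, 0, 0, 0], [0, 1, 4, 0, 0, 0, 0], [0, 0, 0, 0, 0, 0, 0], [0, 0, 0, 0, 0, 0, 0], [0, 0, 0, 0, 0, 0, 0], [0, 0, 0, 0, 0, 0, 0]]])

```text
clock: 6.92
eef_pos: [495.3, 43.4, 168.3]
tool_rot: [-3.141, 0.001, 1.257]
force: [-0.5, -0.5, -2.6]
width: 15.4
```

```bash
python3 - <<'E'
from h import *
s=ctrl.read_state();print(s['clock'],s['eef_pos'],s['tool_rot'],s['force'],s['width'],abs(s['qd']).max())
im,d=snap('wrist','w7')
cv2.imwrite('pics/w7z.png',cv2.resize(im[0:160,220:420,::-1],None,fx=4,fy=3.75,interpolation=0)[:600])
E
```

```text
6.9167 [495.30798387  43.44469906 168.29155698] [-3.14140829e+00  6.09082914e-04  1.25688003e+00] [-0.50975884 -0.4640921  -2.6126251 ] 15.427784474332947 0.0029829998287856214
```

View pics/w7.png

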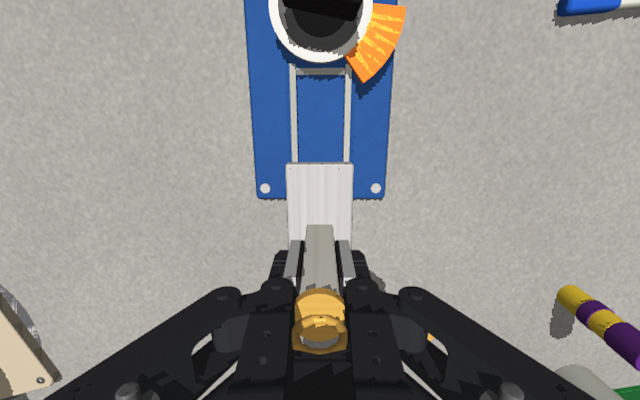

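View pics/w7z.png

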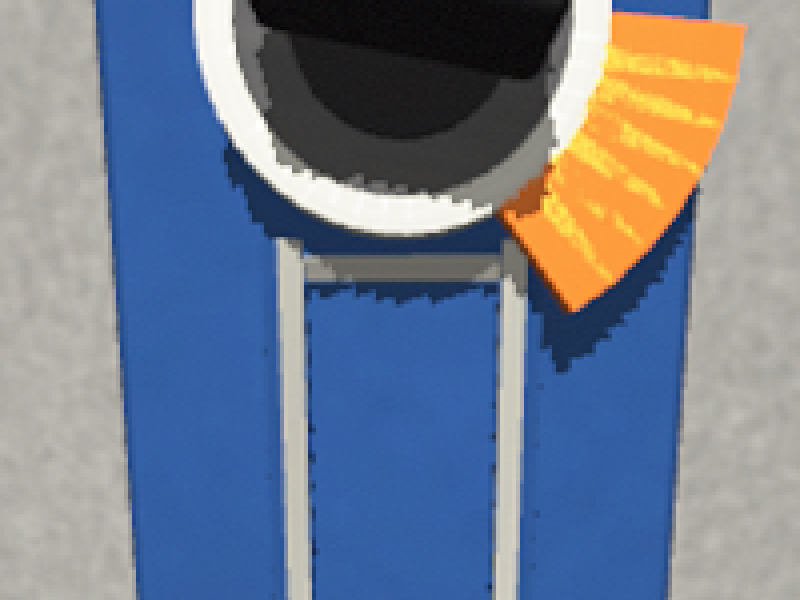

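The wrist view shows the pocket's north wall at v≈68 to 75, the slab's -y edge at v≈198, and the disc's lower rim at (320,63). I'll combine these with the south wall.

```bash
python3 - <<'E'
from h import *
c=load('w7');im=c['im']
yaw=-0.3147;ex=np.array([np.cos(yaw),np.sin(yaw)]);ey=np.array([-ex[1],ex[0]])
def B(u,v,z): 
    w=onz(c,u,v,z)[:,:2]; return np.c_[w@ex,w@ey]
print('cam',ray(c,320,200)[0][:2]@ey)
for u in(310,320,330): print(im[60:82,u].sum(1).tolist())
print('north low z10/14',B([320],[75.2],10),B([320],[75.2],14),'top z18',B([320],[67.7],18))
print('slab edge',B([270,275],[198,198],10)); print(im[190:204,275].sum(1).tolist())
print('disc low rim z21.5/33.5',B([320],[63],21.5),B([320],[63],33.5))
print('rails',B([297.5,343.5],[120,120],14))
T=np.array([495.31,43.45]);print('TCP',T@ex,T@ey)
z=168.3-48.3+9
print('foot front',B([320],[163.3],z),'sides',B([286.6,352.2],[190,190],z))
d=c['d'];P=pts(c);print('depth z floor',np.median(P[90:140,305:340,2]),'foot top',np.median(P[170:200,295:345,2]))
E
```

```text
cam 273.29407901570335
[667, 371, 198, 159, 158, 161, 155, 183, 276, 316, 300, 302, 305, 315, 258, 163, 156, 153, 256, 322, 318, 319]
[728, 689, 427, 192, 163, 161, 155, 182, 277, 315, 299, 302, 305, 315, 259, 163, 160, 164, 160, 156, 191, 279]
[680, 408, 195, 170, 155, 157, 153, 218, 293, 310, 303, 302, 300, 313, 258, 165, 161, 163, 158, 192, 280, 324]
north low z10/14 [[458.18292191 294.28159154]] [[458.17364476 293.99508663]] top z18 [[458.15544741 299.73517328]]
slab edge [[407.97783707 179.0284967 ]
 [413.01550811 179.03207073]]
[299, 298, 298, 299, 293, 295, 297, 248, 199, 412, 532, 516, 512, 510]
disc low rim z21.5/33.5 [[458.14197962 303.09919106]] [[458.1147565  301.82870042]]
rails [[437.55167784 255.6374391 ]
 [479.82773366 255.66589573]]
TCP 457.535838367428 194.6300470364603
foot front [[457.97705165 238.38110945]] sides [[438.18169481 222.30562844]
 [477.10729433 222.33308901]]
depth z floor 10.045192701245838 foot top 128.86532426650143
```

Call:
step_arm(deltas=[[[0, 2, 5, 0, 0, 0, 0], [0, 4, 11, 0, 0, 0, 0], [0, 4.5, 14, 0, 0, 0, 0], [0, 4, 11.5, -5, 0, 0, 0], [0, 2, 6.5, -12, 0, 0, 0], [0, 0.8, 3.4, -18, 0, 0, 0], [0, 0, 0, -20, 0, 0, 0], [0, 0, 0, -15, 0, 0, 0], [0, 0, 0, -8, 0, 0, 0], [0, 0, 0, -4, 0, 0, 0]]])

```text
clock: 7.8
eef_pos: [511.7, 96.0, 84.3]
tool_rot: [-3.139, 0.002, 1.259]
force: [-0.4, -0.0, -1.5]
width: 15.7
```

Call:
step_arm(deltas=[[[0, 0, 0, 0, 0, 0, 0], [0, 0, 0, 0, 0, 0, 0], [0, 0, 0, 0, 0, 0, 0], [0, 0, 0, 0, 0, 0, 0]]])

```text
clock: 8.13
eef_pos: [513.5, 95.9, 87.1]
tool_rot: [3.14, -0.001, 1.258]
force: [0.3, -0.4, -2.9]
width: 15.9
```

```bash
python3 - <<'E'
from h import *
s=ctrl.read_state();print(s['clock'],s['eef_pos'],s['tool_rot'],s['force'],s['torque'],s['width'],abs(s['qd']).max())
yaw=-0.3147;ex=np.array([np.cos(yaw),np.sin(yaw)]);ey=np.array([-ex[1],ex[0]])
T=s['eef_pos'][:2];print(T@ex,T@ey)
snap('wrist','w8');im,_=snap('scene','s8');cv2.imwrite('pics/s8z.png',cv2.resize(im[210:340,300:460,::-1],None,fx=5,fy=4.6))
E
```

```text
8.1333 [513.5338814   95.89829257  87.1440702 ] [ 3.14005821e+00 -9.36494943e-04  1.25803479e+00] [ 0.34040457 -0.41688807 -2.92310323] [ 0.0220048  -0.02650552  0.01291005] 15.930147419546174 0.0033898954731063
458.63034794456644 250.14342646434176
```

View pics/w8.png

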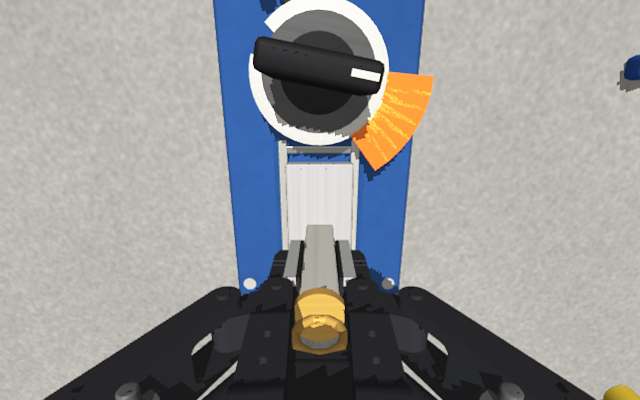

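View pics/s8z.png

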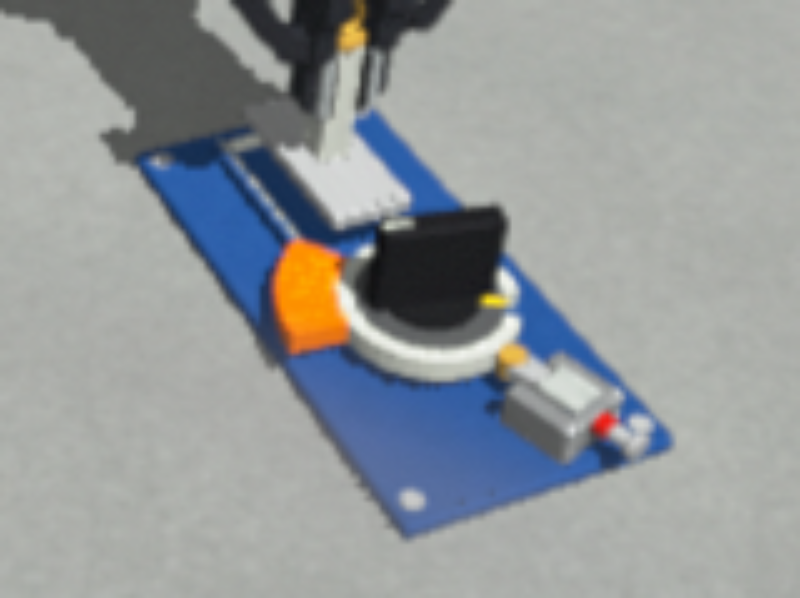

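The wrist view shows the foot between the rails at u 286 to 353, with its front edge at v≈163 and the north wall at v≈150. I'll check the remaining offset in this same picture.

```bash
python3 - <<'E'
from h import *
c=load('w8');im=c['im']
yaw=-0.3147;ex=np.array([np.cos(yaw),np.sin(yaw)]);ey=np.array([-ex[1],ex[0]])
def B(u,v,z): 
    w=onz(c,u,v,z)[:,:2]; return np.c_[w@ex,w@ey]
print(im[140:168,310].sum(1).tolist());print(im[140:168,330].sum(1).tolist())
print(im[190,272:296].sum(1).tolist());print(im[190,344:366].sum(1).tolist())
cv2.imwrite('pics/w8z.png',cv2.resize(im[130:260,260:380,::-1],None,fx=5,fy=4.6,interpolation=0))
np.set_printoptions(precision=2,suppress=True)
for v in(147,149,151,153,154,155): print(v,B([320],[v],14),B([320],[v],18))
print('foot front',B([320],[163.3],47.8),'sides',B([286.6,353],[200,200],47.8))
E
```

```text
[729, 726, 728, 744, 621, 159, 309, 372, 326, 323, 327, 337, 303, 216, 162, 164, 157, 238, 321, 332, 331, 355, 410, 445, 607, 691, 674, 667]
[745, 747, 741, 709, 448, 128, 313, 370, 322, 326, 327, 335, 302, 212, 172, 175, 172, 167, 283, 352, 343, 359, 407, 453, 624, 695, 677, 673]
[341, 342, 334, 322, 310, 310, 305, 353, 512, 631, 615, 620, 622, 563, 478, 624, 671, 670, 675, 676, 667, 663, 669, 673]
[671, 669, 667, 667, 670, 669, 663, 637, 586, 560, 643, 650, 650, 572, 286, 307, 313, 309, 318, 332, 338, 343]
147 [[459.12 298.22]] [[459.11 298.8 ]]
149 [[459.13 296.87]] [[459.11 297.47]]
151 [[459.13 295.51]] [[459.11 296.14]]
153 [[459.13 294.14]] [[459.12 294.8 ]]
154 [[459.14 293.45]] [[459.12 294.13]]
155 [[459.14 292.77]] [[459.12 293.45]]
foot front [[459.   293.75]] sides [[439.03 271.42]
 [478.85 271.47]]
```

View pics/w8z.png

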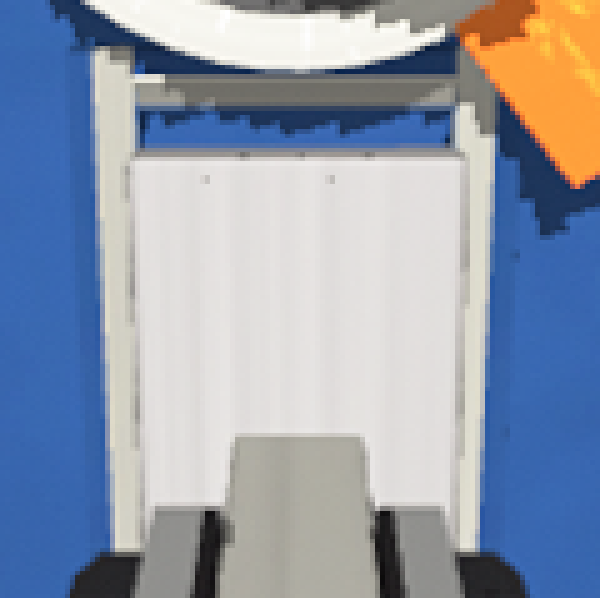

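Call:
step_arm(deltas=[[[0, -0.5, -0.5, -4, 0, 0, 0], [0, -0.5, -0.4, -5, 0, 0, 0], [0, 0, 0, -4, 0, 0, 0], [0, 0, 0, -2, 0, 0, 0], [0, 0, 0, 0, 0, 0, 0], [0, 0, 0, 0, 0, 0, 0], [0, 0, 0, 0, 0, 0, 0], [0, 0, 0, 0, 0, 0, 0]]])

```text
clock: 8.9
eef_pos: [512.0, 95.0, 71.4]
tool_rot: [3.141, -0.0, 1.258]
force: [-0.1, 0.2, -2.1]
width: 15.6
```

```bash
cat > st.py <<'E'
from h import *
s=ctrl.read_state();np.set_printoptions(precision=3,suppress=True)
yaw=-0.3147;ex=np.array([np.cos(yaw),np.sin(yaw)]);ey=np.array([-ex[1],ex[0]])
print(s['clock'],s['eef_pos'],s['tool_rot'],'F',s['force'],'T',s['torque'],s['width'],'qd',abs(s['qd']).max())
T=s['eef_pos'][:2];print('base-frame',T@ex-458.3,T@ey-247.6)
E
python3 st.py
```

```text
8.9 [512.001  94.994  71.406] [ 3.141 -0.     1.258] F [-0.11   0.238 -2.112] T [-0.01  -0.041  0.051] 15.620417307806685 qd 0.0020489111160881465
base-frame -0.8470410851148245 1.2095532422427766
```

Call:
step_arm(deltas=[[[0, 0.4, -0.1, -2, 0, 0, 0], [0, 0, 0, -2, 0, 0, 0], [0, 0, 0, -1.5, 0, 0, 0], [0, 0, 0, -1.5, 0, 0, 0], [0, 0, 0, 0, 0, 0, 0], [0, 0, 0, 0, 0, 0, 0]]])

```text
clock: 9.4
eef_pos: [512.1, 94.8, 64.1]
tool_rot: [-3.141, 0.0, 1.258]
force: [-0.5, 0.2, -3.1]
width: 16.1
```

```bash
python3 st.py
```

```text
9.4 [512.135  94.771  64.149] [-3.141  0.     1.258] F [-0.509  0.161 -3.1  ] T [ 0.015 -0.018  0.006] 16.08359246856782 qd 0.004041408920579143
base-frame -0.6504164696794419 1.0385270708412406
```

Foot bottom is about 16 mm up, inside the flare, with no contact force. I'll keep creeping down.

Call:
step_arm(deltas=[[[0, 0.2, 0, -1, 0, 0, 0], [0, 0, 0, -1, 0, 0, 0], [0, 0, 0, -1, 0, 0, 0], [0, 0, 0, 0, 0, 0, 0]]])

```text
clock: 9.73
eef_pos: [512.3, 94.8, 61.1]
tool_rot: [-3.141, 0.0, 1.258]
force: [-0.3, -0.4, -3.0]
width: 15.9
```

```bash
python3 st.py
```

```text
9.7333 [512.338  94.792  61.124] [-3.141  0.     1.258] F [-0.33  -0.392 -3.036] T [-0.012  0.004 -0.05 ] 15.940588096457365 qd 0.004487762062976743
base-frame -0.4644594993159217 1.1215903403460175
```

Call:
step_arm(deltas=[[[0, 0, 0, -0.8, 0, 0, 0], [0, 0, 0, -0.8, 0, 0, 0], [0, 0, 0, -0.5, 0, 0, 0], [0, 0, 0, -0.5, 0, 0, 0], [0, 0, 0, 0, 0, 0, 0], [0, 0, 0, 0, 0, 0, 0]]])

```text
clock: 10.23
eef_pos: [512.5, 94.8, 58.7]
tool_rot: [-3.142, -0.0, 1.258]
force: [0.5, -1.2, -2.7]
width: 16.1
```

```bash
python3 st.py
```

```text
10.2333 [512.465  94.79   58.689] [-3.142 -0.     1.258] F [ 0.498 -1.218 -2.69 ] T [-0.032  0.024 -0.012] 16.143996359612903 qd 0.0018225720952277993
base-frame -0.3429636421225837 1.1586263387952442
```

Call:
step_arm(deltas=[[[0, 0, 0, -0.4, 0, 0, 0], [0, 0, 0, -0.4, 0, 0, 0], [0, 0, 0, 0, 0, 0, 0], [0, 0, 0, 0, 0, 0, 0]]])

```text
clock: 10.57
eef_pos: [512.5, 94.5, 58.3]
tool_rot: [3.141, 0.0, 1.258]
force: [-0.5, -0.9, 4.0]
width: 15.8
```

```bash
python3 st.py
```

```text
10.5667 [512.52   94.522  58.254] [3.141 0.    1.258] F [-0.517 -0.945  3.967] T [-0.177  0.213  0.027] 15.81605468573087 qd 0.002888870567192918
base-frame -0.20793554243749668 0.9209825788797161
```

The foot met the floor at TCP z 58.3, exactly 10 mm above the grasp height, with about 7 N. I'll release and look.

Call:
step_arm(deltas=[[[0.15, 0, 0, 0, 0, 0, 0], [0.25, 0, 0, 0, 0, 0, 0], [0.4, 0, 0, 0, 0, 0, 0], [0.7, 0, 0, 0, 0, 0, 0], [1, 0, 0, 0, 0, 0, 0], [1, 0, 0, 0, 0, 0, 0], [1, 0, 0, 0, 0, 0, 0], [1, 0, 0, 0, 0, 0, 0]]])

```text
clock: 11.23
eef_pos: [512.5, 94.9, 57.9]
tool_rot: [-3.142, -0.0, 1.258]
force: [-0.3, -0.7, -0.1]
width: 85.1
```

Call:
step_arm(deltas=[[[1, 0, 0, 4, 0, 0, 0], [1, 0, 0, 10, 0, 0, 0], [1, 0, 0, 20, 0, 0, 0], [1, 0, 0, 25, 0, 0, 0], [1, 0, 0, 25, 0, 0, 0], [1, 0, 0, 20, 0, 0, 0], [1, 0, 0, 10, 0, 0, 0], [1, 0, 0, 5, 0, 0, 0], [1, 0, 0, 0, 0, 0, 0], [1, 0, 0, 0, 0, 0, 0]]])

```text
clock: 12.07
eef_pos: [512.0, 94.7, 176.4]
tool_rot: [-3.141, 0.0, 1.258]
force: [0.1, 0.3, 0.1]
width: 85.1
```

```bash
python3 st.py; python3 - <<'E'
from h import *
snap('wrist','w9');im,_=snap('scene','s9');cv2.imwrite('pics/s9z.png',cv2.resize(im[210:340,300:460,::-1],None,fx=5,fy=4.6))
E
python3 st.py
```

```text
12.0667 [512.001  94.663 176.422] [-3.141  0.     1.258] F [0.054 0.327 0.066] T [ 0.005 -0.023 -0.03 ] 85.11981237286133 qd 0.018401517770728456
base-frame -0.7444248866572707 0.8939554342045994
12.1667 [511.636  94.613 175.766] [-3.14   0.001  1.258] F [-0.094  0.276 -0.259] T [ 0.022 -0.019 -0.057] 85.30085930459413 qd 0.004704067896284289
base-frame -1.0769163099016055 0.733673359757347
```

View pics/w9.png

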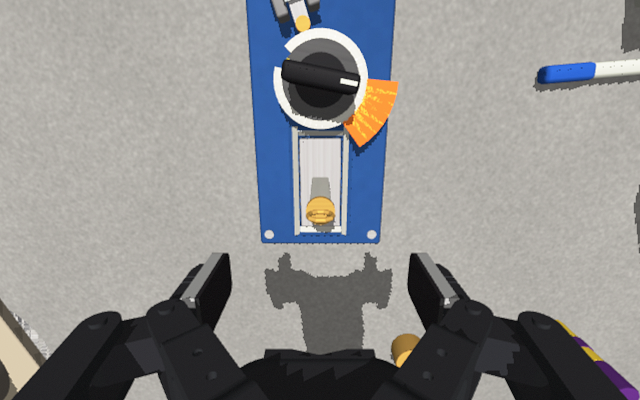

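View pics/s9z.png

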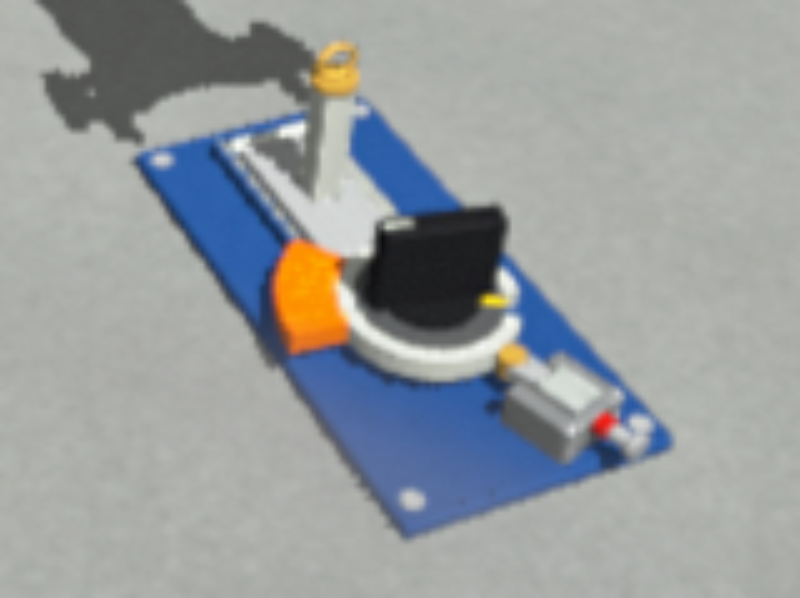

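The wrist view shows the foot lying inside the rails (u 300 to 341, v 135 to 230) with the post upright. The knob bar is at about (320,77), the notch at about (283,57) and the roller at (303,22). I'll measure foot height and tilt, the knob pose and the angle from notch to roller.

```bash
python3 - <<'E'
from h import *
np.set_printoptions(precision=3,suppress=True)
c=load('w9');im=c['im'];P=pts(c);hsv=cv2.cvtColor(im,cv2.COLOR_RGB2HSV)
yaw=-0.3147;R=np.array([[np.cos(yaw),-np.sin(yaw)],[np.sin(yaw),np.cos(yaw)]])
pk=R@np.array([458.3,247.6]);kn=R@np.array([458.3,342.6]);print('pocket',pk,'knob nominal',kn)
b=(P[...,:2]-pk)@R # base frame rel pocket
z=P[...,2]
for y0,y1 in((20,40),(30,44),(-44,-30)):
    m=(abs(b[...,0])<16)&(b[...,1]>y0)&(b[...,1]<y1)&(z<40);print('foot',y0,m.sum(),np.median(z[m]))
m=(abs(b[...,0])<17)&(b[...,1]>12)&(b[...,1]<42)&(z<40);A=np.c_[b[m],np.ones(m.sum())];print('plane',np.linalg.lstsq(A,z[m],rcond=None)[0])
m=(np.hypot(b[...,0],b[...,1]-95)<45)&(z>70)&(z<95)
k=np.argwhere(m)[:,::-1];print(len(k),np.median(z[m]))
w=onz(c,k[:,0],k[:,1],83.5)[:,:2].astype(np.float32);r=cv2.minAreaRect(w);bp=cv2.boxPoints(r);print(r,bp)
e=[bp[1]-bp[0],bp[2]-bp[1]];L=max(e,key=np.linalg.norm);print('bar yaw',np.arctan2(L[1],L[0]),np.arctan2(-L[1],-L[0]))
# lobe by colour
m=(hsv[...,0]>3)&(hsv[...,0]<22)&(hsv[...,1]>170);m[:75]=0;m[155:]=0;m[:,:340]=0;m[:,400:]=0
k=np.argwhere(m)[:,::-1];w=onz(c,k[:,0],k[:,1],33.5)[:,:2]
o=(w-kn)@R;rr=np.hypot(*o.T);g=rr>44;a=np.arctan2(o[g,1],o[g,0]);print('lobe ang rel base',np.median(a),np.percentile(a,[2,98]),'cam est',1.25-(np.median(a)+np.pi/2))
cv2.imwrite('pics/w9z.png',cv2.resize(im[0:150,240:400,::-1],None,fx=5,fy=4,interpolation=0))
E
```

```text
pocket [512.432  93.582] knob nominal [541.838 183.917]
foot 20 687 18.478681987830726
foot 30 506 18.457723518205626
foot -44 110 18.517438526789903
plane [-0.006 -0.002 18.491]
1698 82.77062038759263
((541.4902954101562, 183.8324432373047), (14.103453636169434, 55.04608917236328), 61.21903991699219) [[513.972 190.903]
 [562.218 164.401]
 [569.008 176.762]
 [520.762 203.264]]
bar yaw -0.50232226 2.6392705
lobe ang rel base -0.4901016691615673 [-1.012 -0.021] cam est 0.1693053423666706
```

View pics/w9z.png

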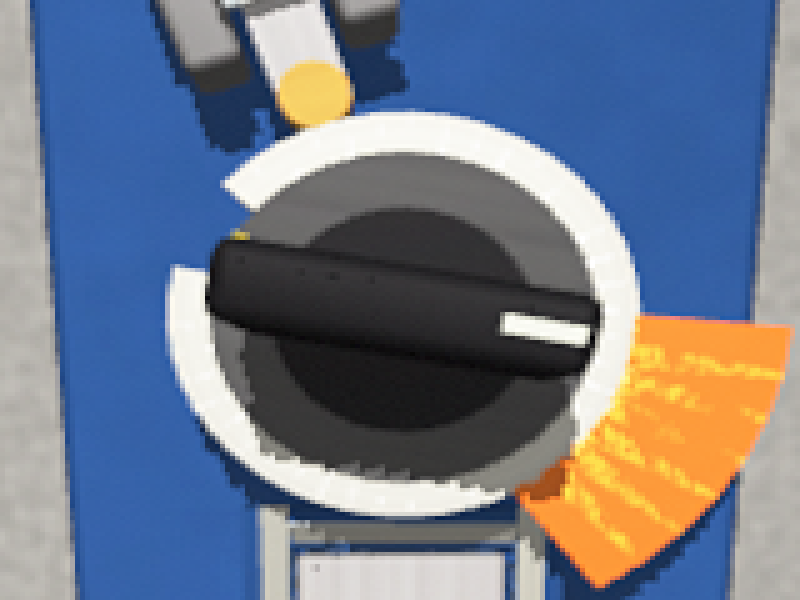

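Call:
step_arm(deltas=[[[1, 1, 3, 0, 0, 0, 0.05], [1, 3, 9, 0, 0, 0, 0.1], [1, 3, 10, 0, 0, 0, 0.12], [1, 3, 10, 0, 0, 0, 0.12], [1, 3, 10, 0, 0, 0, 0.12], [1, 3, 10, 0, 0, 0, 0.12], [1, 3, 9, 0, 0, 0, 0.12], [0.7, 3, 9, 0, 0, 0, 0.12], [0.7, 3, 8, 0, 0, 0, 0.12], [0.7, 2, 6, 0, 0, 0, 0.12]]])

```text
clock: 13.0
eef_pos: [539.0, 179.6, 175.6]
tool_rot: [-3.14, -0.002, 2.375]
force: [0.1, 0.3, -0.6]
width: 60.0
```

Call:
step_arm(deltas=[[[0.7, 2, 4, 0, 0, 0, 0.11], [0.7, 1, 1, 0, 0, 0, 0.08], [0.7, 0, 0, 0, 0, 0, 0.05], [0.7, 0, 0, 0, 0, 0, 0.03], [0.7, 0, 0, 0, 0, 0, 0], [0.7, 0, 0, 0, 0, 0, 0], [0.7, 0, 0, 0, 0, 0, 0], [0.7, 0, 0, 0, 0, 0, 0]]])

```text
clock: 13.67
eef_pos: [542.4, 183.8, 176.8]
tool_rot: [-3.141, -0.0, 2.638]
force: [-0.8, -1.1, -0.6]
width: 59.8
```

```bash
python3 st.py; python3 - <<'E'
from h import *
snap('wrist','w10')
c=load('w9');yaw=-0.3147;R=np.array([[np.cos(yaw),-np.sin(yaw)],[np.sin(yaw),np.cos(yaw)]]);kn=np.array([541.6,183.9])
def A(u,v,z): o=(onz(c,u,v,z)[:,:2]-kn)@R;return np.arctan2(o[:,1],o[:,0]),np.hypot(*o.T)
print('notch edges',A([285,276],[46.3,66.8],33.5),'roller',A(303,23.8,33.5))
E
```

```text
13.6667 [542.367 183.753 176.791] [-3.141 -0.     2.638] F [-0.787 -1.079 -0.609] T [-0.013 -0.001 -0.028] 59.840674725018516 qd 0.003483195902923104
base-frame 0.5538405816686236 95.00792042850813
notch edges (array([2.41295404, 2.8650971 ]), array([39.3858167 , 38.91003416])) roller (array([1.89468575]), array([45.05144372]))
```

View pics/w10.png

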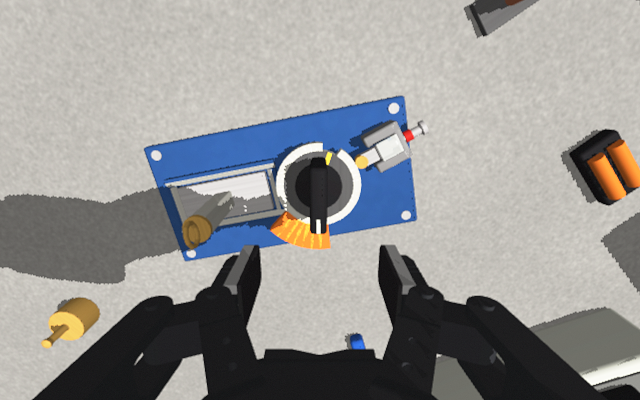

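The wrist view shows the bar upright in the picture at u≈318 and centred between the jaws. The notch centre lies about 0.75 rad ahead of the roller. I'll descend over the knob.

Call:
step_arm(deltas=[[[0.7, -0.4, 0, -8, 0, 0, 0], [0.7, -0.4, 0, -18, 0, 0, 0], [0.7, 0, 0, -25, 0, 0, 0], [0.7, 0, 0, -25, 0, 0, 0], [0.7, 0, 0, -22, 0, 0, 0], [0.7, 0, 0, -16, 0, 0, 0], [0.7, 0, 0, -8, 0, 0, 0], [0.7, 0, 0, -4, 0, 0, 0], [0.7, 0, 0, 0, 0, 0, 0], [0.7, 0, 0, 0, 0, 0, 0]]])

```text
clock: 14.55
eef_pos: [542.1, 184.2, 51.5]
tool_rot: [3.141, 0.001, 2.638]
force: [0.4, 0.2, 0.1]
width: 59.8
```

```bash
python3 st.py; python3 - <<'E'
from h import *
snap('wrist','w11')
c=load('w10');P=pts(c);z=P[...,2];kn=np.array([541.6,183.9])
m=(np.hypot(P[...,0]-kn[0],P[...,1]-kn[1])<45)&(z>72)&(z<95)
k=np.argwhere(m)[:,::-1];w=onz(c,k[:,0],k[:,1],83.5)[:,:2].astype(np.float32);print(len(k),cv2.minAreaRect(w))
E
```

```text
14.55 [542.092 184.181  51.491] [3.141 0.001 2.638] F [0.365 0.168 0.057] T [ 0.009 -0.078 -0.024] 59.77069479929718 qd 0.015083622898866368
base-frame 0.15961548979601048 95.32982925858411
1187 ((540.0160522460938, 185.54786682128906), (13.30718994140625, 57.04895782470703), 60.598384857177734)
```

View pics/w11.png

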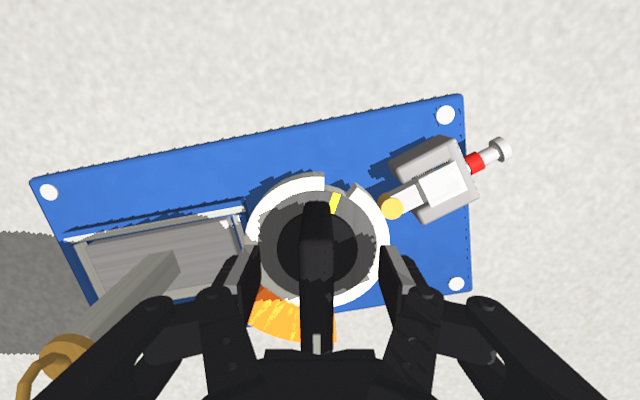

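Call:
step_arm(deltas=[[[0.5, -0.5, 0.2, -0.5, 0, 0, 0], [0.35, -0.3, 0.1, -0.5, 0, 0, 0], [0.25, 0, 0, 0, 0, 0, 0], [0.15, 0, 0, 0, 0, 0, 0], [0.1, 0, 0, 0, 0, 0, 0], [0, 0, 0, 0, 0, 0, 0], [0, 0, 0, 0, 0, 0, 0], [0, 0, 0, 0, 0, 0, 0]]])

```text
clock: 15.27
eef_pos: [540.7, 183.6, 50.4]
tool_rot: [-3.141, 0.0, 2.638]
force: [-1.8, -2.4, 6.4]
width: 13.1
```

```bash
python3 st.py
```

```text
15.2667 [540.731 183.572  50.43 ] [-3.141  0.     2.638] F [-1.772 -2.43   6.355] T [-0.297  0.315  0.103] 13.149980779855671 qd 0.002012672489563343
base-frame -0.9460706237376257 94.32939749180795
```

Call:
step_arm(deltas=[[[0, 0, 0, 0, 0, 0, -0.03], [0, 0, 0, 0, 0, 0, -0.05], [0, 0, 0, 0, 0, 0, -0.05], [0, 0, 0, 0, 0, 0, -0.05], [0, 0, 0, 0, 0, 0, -0.05], [0, 0, 0, 0, 0, 0, -0.03], [0, 0, 0, 0, 0, 0, 0], [0, 0, 0, 0, 0, 0, 0]]])

```text
clock: 15.93
eef_pos: [540.9, 183.7, 50.5]
tool_rot: [-3.141, 0.001, 2.378]
force: [-1.2, -2.0, 5.0]
width: 13.4
```

```bash
python3 st.py; python3 - <<'E'
from h import *
snap('wrist','w12')
E
```

```text
15.9333 [540.88  183.725  50.451] [-3.141  0.001  2.378] F [-1.197 -2.036  4.995] T [-0.26   0.251 -0.118] 13.389264424138423 qd 0.00417016022750465
base-frame -0.8518218616655417 94.52138457331424
```

View pics/w12.png

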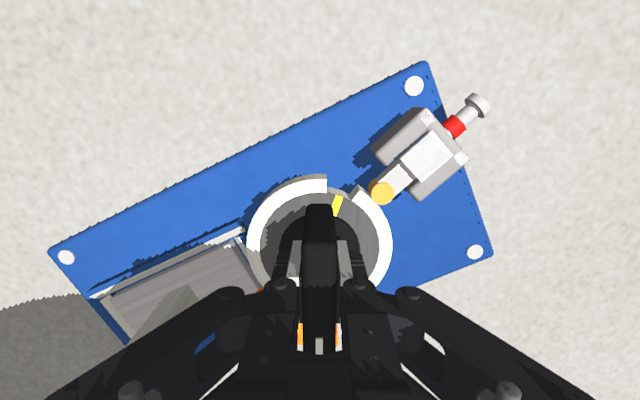

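The knob turns with the hand (roller at (381,193), notch at about (342,185)). I'll continue in smaller steps.

Call:
step_arm(deltas=[[[0, 0, 0, 0, 0, 0, -0.03], [0, 0, 0, 0, 0, 0, -0.05], [0, 0, 0, 0, 0, 0, -0.05], [0, 0, 0, 0, 0, 0, -0.04], [0, 0, 0, 0, 0, 0, -0.03], [0, 0, 0, 0, 0, 0, 0], [0, 0, 0, 0, 0, 0, 0]]])

```text
clock: 16.57
eef_pos: [541.0, 183.8, 50.4]
tool_rot: [3.142, 0.001, 2.178]
force: [-1.3, -1.9, 5.5]
width: 13.4
```

```bash
python3 st.py; python3 - <<'E'
from h import *
im,_=snap('wrist','w13');cv2.imwrite('pics/w13z.png',cv2.resize(im[60:300,220:540,::-1],None,fx=2.4,fy=2.4))
E
python3 st.py
```

```text
16.5667 [540.975 183.841  50.438] [3.142 0.001 2.178] F [-1.303 -1.87   5.501] T [-0.229  0.24  -0.082] 13.393368255252913 qd 0.0031085873621297814
base-frame -0.7970369590752284 94.66095501342929
16.6167 [540.974 183.833  50.442] [3.142 0.001 2.178] F [-0.693 -0.711  5.122] T [-0.261  0.218 -0.045] 13.176951855926792 qd 0.0014730277398380192
base-frame -0.7954945380564595 94.65324554304667
```

View pics/w13z.png

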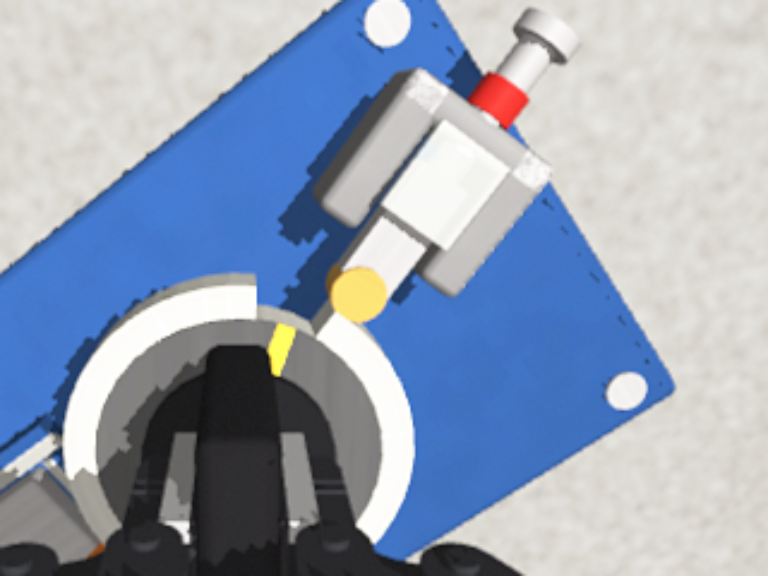

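The roller, at zoom (358,295), is close to the leading notch edge at (325,325). I'll go on in small steps and read after each.

Call:
step_arm(deltas=[[[0, 0, 0, 0, 0, 0, -0.02], [0, 0, 0, 0, 0, 0, -0.02], [0, 0, 0, 0, 0, 0, -0.02], [0, 0, 0, 0, 0, 0, -0.02], [0, 0, 0, 0, 0, 0, 0]]])

```text
clock: 17.03
eef_pos: [541.0, 183.9, 50.4]
tool_rot: [3.141, 0.001, 2.097]
force: [-1.2, -1.3, 5.3]
width: 13.5
```

```bash
python3 st.py
```

```text
17.0333 [541.043 183.854  50.447] [3.141 0.001 2.097] F [-1.242 -1.277  5.254] T [-0.254  0.175 -0.042] 13.469809095231767 qd 0.013776838908498488
base-frame -0.7369882983172715 94.69437392018543
```

Call:
step_arm(deltas=[[[0, 0, 0, 0, 0, 0, -0.02], [0, 0, 0, 0, 0, 0, -0.02], [0, 0, 0, 0, 0, 0, -0.02], [0, 0, 0, 0, 0, 0, 0], [0, 0, 0, 0, 0, 0, 0]]])

```text
clock: 17.45
eef_pos: [541.1, 183.9, 50.5]
tool_rot: [3.141, 0.0, 2.038]
force: [-0.6, -1.4, 6.0]
width: 13.4
```

```bash
python3 st.py; python3 - <<'E'
from h import *
im,_=snap('wrist','w14');cv2.imwrite('pics/w14z.png',cv2.resize(im[60:300,220:540,::-1],None,fx=2.4,fy=2.4))
E
python3 st.py
```

```text
17.45 [541.12  183.859  50.456] [3.141 0.    2.038] F [-0.629 -1.35   6.033] T [-0.28   0.256 -0.138] 13.360200487715435 qd 0.002067478575555432
base-frame -0.6651987875326881 94.7235057271437
17.5 [541.119 183.89   50.445] [3.141 0.    2.038] F [-0.243 -1.255  4.949] T [-0.218  0.229 -0.132] 13.527712639389573 qd 0.002225651199924614
base-frame -0.6753610178990925 94.75201438762545
```

View pics/w14z.png

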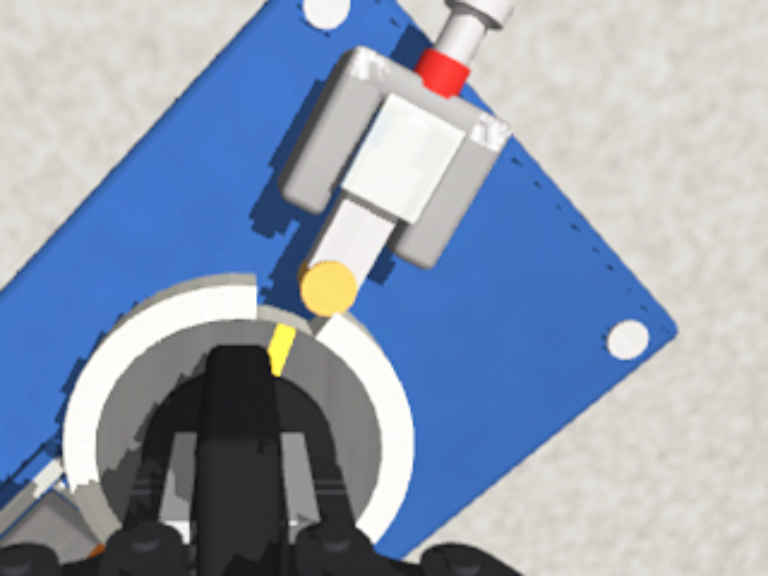

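The roller is now rolling over the notch corner and the torque shows a slight pull. I'll continue in 0.02 rad steps.

Call:
step_arm(deltas=[[[0, 0, 0, 0, 0, 0, -0.02], [0, 0, 0, 0, 0, 0, -0.02], [0, 0, 0, 0, 0, 0, -0.02], [0, 0, 0, 0, 0, 0, 0], [0, 0, 0, 0, 0, 0, 0]]])

```text
clock: 17.92
eef_pos: [541.1, 183.9, 50.4]
tool_rot: [3.141, 0.0, 1.977]
force: [-1.3, -1.1, 5.9]
width: 13.2
```

```bash
python3 st.py; python3 - <<'E'
from h import *
im,_=snap('wrist','w15');cv2.imwrite('pics/w15z.png',cv2.resize(im[60:300,220:540,::-1],None,fx=2.4,fy=2.4))
E
python3 st.py
```

```text
17.9167 [541.148 183.927  50.437] [3.141 0.    1.977] F [-1.297 -1.106  5.891] T [-0.259  0.203 -0.173] 13.157212599145742 qd 0.002032101653345438
base-frame -0.6591957254286172 94.79662825010487
17.9667 [541.147 183.909  50.426] [3.141 0.    1.977] F [-0.731 -1.465  5.116] T [-0.221  0.237 -0.22 ] 13.749420298845079 qd 0.0033229613482585814
base-frame -0.6545280496296186 94.77859397180376
```

View pics/w15z.png

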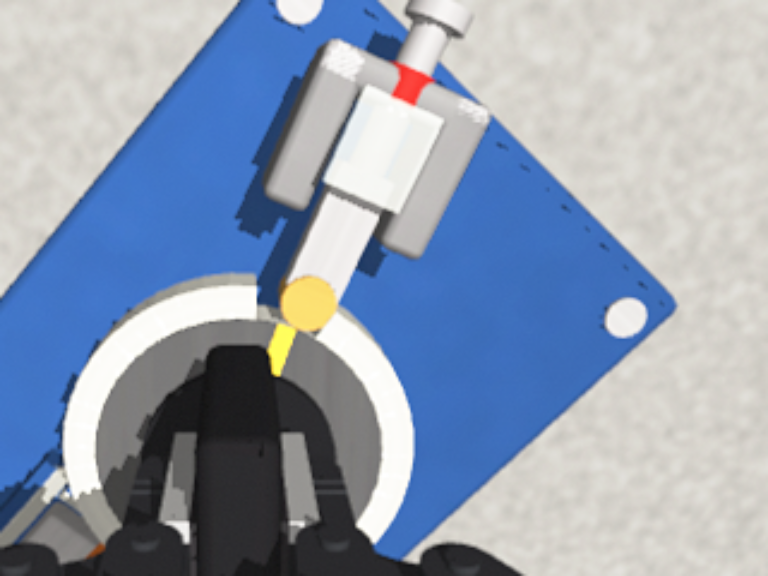

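The roller is sinking: the red band has moved into the bracket and the pull torque is -0.2 N m. A bit more turn is needed.

Call:
step_arm(deltas=[[[0, 0, 0, 0, 0, 0, -0.015], [0, 0, 0, 0, 0, 0, -0.015], [0, 0, 0, 0, 0, 0, 0], [0, 0, 0, 0, 0, 0, 0]]])

```text
clock: 18.3
eef_pos: [541.2, 183.9, 50.4]
tool_rot: [3.141, 0.0, 1.948]
force: [-1.0, -1.0, 5.9]
width: 13.4
```

```bash
python3 st.py; python3 - <<'E'
from h import *
im,_=snap('wrist','w16');cv2.imwrite('pics/w16z.png',cv2.resize(im[60:300,220:540,::-1],None,fx=2.4,fy=2.4))
E
python3 st.py
```

```text
18.3 [541.15  183.924  50.433] [3.141 0.    1.948] F [-1.023 -1.023  5.937] T [-0.29   0.22  -0.026] 13.447912139856053 qd 0.0018318769829658078
base-frame -0.6565210887752642 94.79452303316802
18.35 [541.161 183.918  50.45 ] [3.141 0.    1.948] F [-0.587 -1.847  6.104] T [-0.279  0.193 -0.046] 13.633081337296604 qd 0.0017892953390184
base-frame -0.6437357754765571 94.79173424326908
```

View pics/w16z.png

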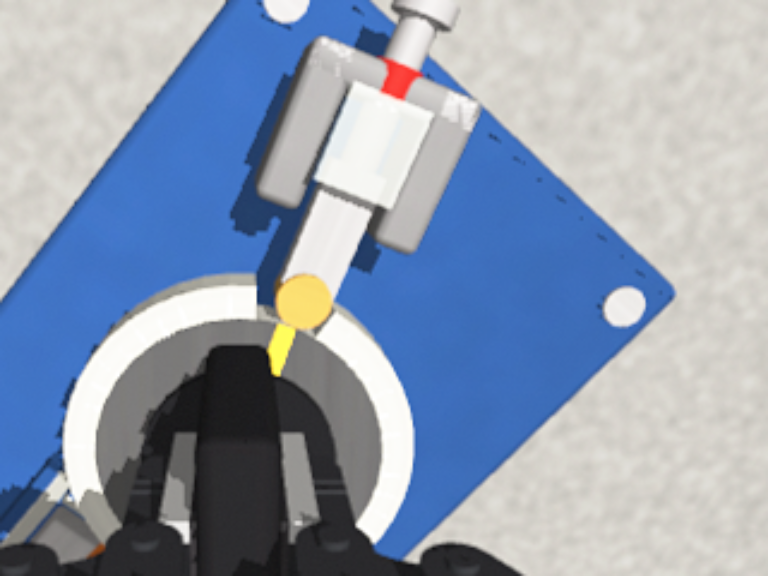

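Torque is back to about zero, so the roller seems to have dropped fully. I'll compare the roller's distance from the axis before and after.

```bash
python3 - <<'E'
from h import *
yaw=-0.3147;R=np.array([[np.cos(yaw),-np.sin(yaw)],[np.sin(yaw),np.cos(yaw)]]);kn=np.array([541.4,184.2])
for f in('w11','w12','w13','w14','w15','w16'):
    c=load(f);im=c['im'];hsv=cv2.cvtColor(im,cv2.COLOR_RGB2HSV)
    m=((hsv[...,0]>18)&(hsv[...,0]<27)&(hsv[...,1]>100)&(hsv[...,2]>150)).astype(np.uint8);m[:120]=0;m[260:]=0;m[:,:325]=0;m[:,420:]=0
    n,l,s,ce=cv2.connectedComponentsWithStats(m);i=1+np.argmax(s[1:,4]);P=pts(c)
    o=(onz(c,*ce[i],33)[:,:2]-kn)@R
    print(f,ce[i],s[i,4],'zmed',np.median(P[l==i][:,2]),'r',np.hypot(*o[0]),'ang',np.arctan2(o[0,1],o[0,0]))
E
```

```text
w11 [392.3442623 207.7442623] 305 zmed 33.38655081421791 r 46.05649467119414 ang 1.8816583674640601
w12 [382.08730159 193.13227513] 378 zmed 33.09405607542162 r 45.68813607141576 ang 1.8899882202716762
w13 [369.11111111 182.30050505] 396 zmed 33.147108601584875 r 45.66136606547535 ang 1.8898428409913828
w14 [356.58186398 179.74559194] 397 zmed 33.00068147771279 r 43.58200365658914 ang 1.8896272444585254
w15 [348.06203474 186.14888337] 403 zmed 33.04850462256044 r 38.73400941022279 ang 1.8883769015761915
w16 [346.13054187 185.57389163] 406 zmed 32.97831201545486 r 38.653437142003256 ang 1.886991457376934
```

The roller has moved in 7.0 mm (45.66 to 38.65), which is the full drop. I'll stop turning, release and retreat upward.

Call:
step_arm(deltas=[[[0.2, 0, 0, 0, 0, 0, 0], [0.3, 0, 0, 0, 0, 0, 0], [0.45, 0, 0, 0, 0, 0, 0], [0.6, 0, 0, 0, 0, 0, 0], [0.7, 0, 0, 0, 0, 0, 0], [0.7, 0, 0, 0, 0, 0, 0], [0.7, 0, 0, 0, 0, 0, 0]]])

```text
clock: 18.93
eef_pos: [540.8, 184.2, 49.8]
tool_rot: [-3.142, -0.0, 1.948]
force: [-0.3, 1.2, -0.1]
width: 59.9
```

Call:
step_arm(deltas=[[[0.7, 0, 0, 5, 0, 0, 0], [0.7, 0, 0, 12, 0, 0, 0], [0.7, 0, 0, 22, 0, 0, 0], [0.7, 0, 0, 28, 0, 0, 0], [0.7, 0, 0, 28, 0, 0, 0], [0.7, 0, 0, 22, 0, 0, 0], [0.7, 0, 0, 14, 0, 0, 0], [0.7, 0, 0, 6, 0, 0, 0], [0.7, 0, 0, 0, 0, 0, 0], [0.7, 0, 0, 0, 0, 0, 0]]])

```text
clock: 19.77
eef_pos: [540.7, 183.9, 187.0]
tool_rot: [3.142, 0.0, 1.948]
force: [-0.9, 0.2, -0.2]
width: 59.6
```

```bash
python3 st.py; python3 - <<'E'
from h import *
im,_=snap('wrist','w17');im2,_=snap('scene','s17');cv2.imwrite('pics/s17z.png',cv2.resize(im2[210:340,300:460,::-1],None,fx=5,fy=4.6))
E
python3 st.py
```

```text
19.7667 [540.667 183.911 187.014] [3.142 0.    1.948] F [-0.918  0.221 -0.241] T [-0.036  0.034  0.019] 59.59879014765492 qd 0.026032656923735378
base-frame -1.1118911236590634 94.63244143731308
19.8667 [540.1   183.692 185.899] [-3.139  0.     1.948] F [ 0.355 -0.73  -0.678] T [0.015 0.001 0.002] 59.77584586540345 qd 0.010056478825352782
base-frame -1.5834623311562837 94.24882565695984
```

View pics/w17.png

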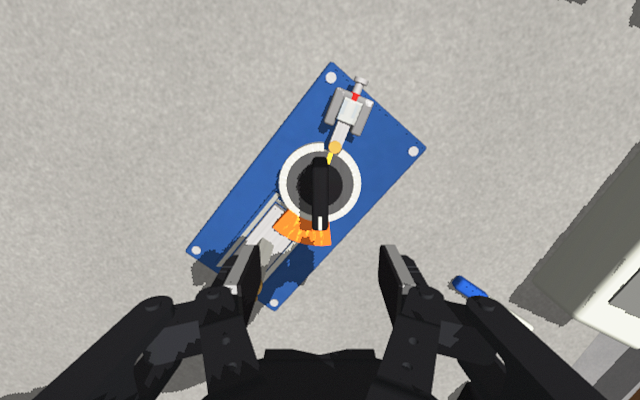

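View pics/s17z.png

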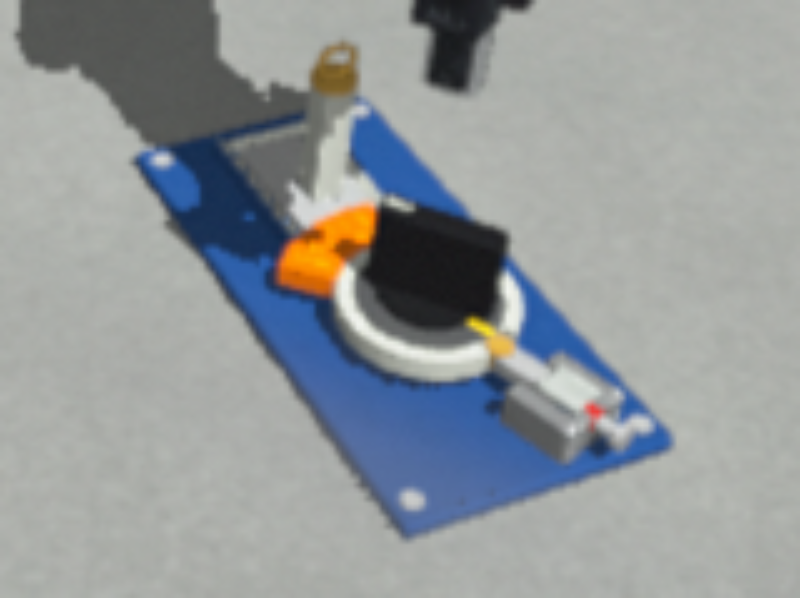

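The wrist and scene views show the roller seated in the notch beside the yellow mark. The lobe lies over the foot's end and the post stands upright with the gripper clear. I'll run one last numeric check from the top and wrist views.

```bash
python3 - <<'E'
from h import *
im,_=snap('top','top17');snap('wrist','w18')
yaw=-0.3147;R=np.array([[np.cos(yaw),-np.sin(yaw)],[np.sin(yaw),np.cos(yaw)]]);kn=np.array([541.4,184.2])
c=load('w18');im=c['im'];hsv=cv2.cvtColor(im,cv2.COLOR_RGB2HSV);P=pts(c)
m=((hsv[...,0]>15)&(hsv[...,0]<27)&(hsv[...,1]>100)&(hsv[...,2]>120)).astype(np.uint8);m[:120]=0;m[157:]=0;m[:,:325]=0;m[:,350:]=0
n,l,s,ce=cv2.connectedComponentsWithStats(m)
for i in range(1,n):
    if s[i,4]>8: o=(onz(c,*ce[i],33)[:,:2]-kn)@R;print(ce[i],s[i,4],np.hypot(*o[0]),np.arctan2(o[0,1],o[0,0]))
b=(P[...,:2]-(kn-R[:,1]*95))@R;z=P[...,2]
m=(abs(b[...,0])<16)&(b[...,1]>12)&(b[...,1]<25)&(z<40);print('foot z',m.sum(),np.median(z[m]))
hs=hsv;m=(hs[...,0]>3)&(hs[...,0]<18)&(hs[...,1]>170);m[:200]=0;m[250:]=0;m[:,:270]=0;m[:,335:]=0
k=np.argwhere(m)[:,::-1];o=(onz(c,k[:,0],k[:,1],33.5)[:,:2]-kn)@R;rr=np.hypot(*o.T);a=np.arctan2(o[rr>44,1],o[rr>44,0]);print('cam',1.25-(np.median(a)+np.pi/2))
a=load('top0')['im'].astype(int);t=load('top17')['im'].astype(int);print([foot(f,bx)[0] for f in('top0','top17') for bx in((200,280,355,410),(225,285,435,505))])
E
```

```text
[335.11029412 147.52941176] 136 38.453393906325054 1.8907270226975115
foot z 304 18.82137404517104
cam 0.9043130133630766
[(404.9796142578125, -241.15145874023438), (365.1629333496094, -434.133056640625), (405.12890625, -242.7066650390625), (362.95220947265625, -433.64910888671875)]
```

View pics/top17.png

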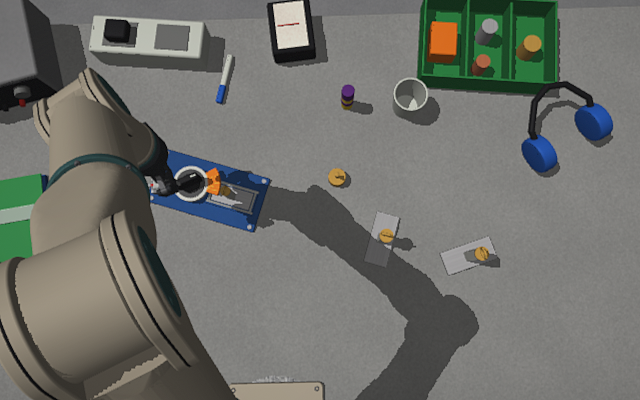

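```bash
python3 -c "
from cell import ctrl
print(ctrl.finish_job())"
```

```text
the job is handed in; nothing more can be done
None
```

The smallest hook post is standing home in the pocket and the cam is locked over its foot. I handed the job in at about 20 s of the 72 s allowed; no verdict is reported.

- **Post:** I lowered it slowly, and it met the pocket floor 10.0 mm above its height on the bench, with about 7 N of contact. After release the foot's top read 18.5 to 18.8 mm against a nominal 19, and it lay flat.
- **Cam:** I turned it clockwise by about 0.69 rad and stopped when the roller's pull fell back to about zero. The roller had moved in 7.0 mm, from 45.7 to 38.7 mm from the knob axis, and read 38.5 mm after I let go. The cam now reads about 0.90 and the orange lobe lies over the foot.
- **Rest of the bench:** the other objects look unmoved in the last top view, though the arm hides the left side of it. The gripper was clear of everything at the end.

**Disagreements between checks:**
- **Moving arm:** the first wrist measurement was about 10 mm off because the arm was still settling, so I repeated it.
- **Pocket position:** the slab's edge put the pocket 1 to 2 mm from where its walls did. I used the walls, and the foot went in without any side force.

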